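# Roll a press roller to its mark under the shelf and chock it

## Task

Park the press roller: roll it along the floor board of the parking bay, by pushing on its top with the fingertips, until its axis lies square over the scribed line under the shelf and near the middle of the line. Then set the wooden chock on the board in front of it, toe first and square to it, snug against the middle of the roller without shifting it off the line. Never lift the roller or touch it lower down with the fingers, and leave the other things where they are.

Things in the scene. Friction and masses are not known exactly. Their poses are not given: they have to be found in the camera images.
- parking_bay: Fixed plywood bay. Floor board 320 (x) by 280 (y) by 12 mm thick; 280 mm wide back panel at the far end, its near face at local x +142 mm, carries a shelf that overhangs the board (see shelf_edge). Origin: centre of the board's underside. x runs away from the robot, the way to roll; y along the scribed line; z up.
- mark (a point): Middle of the dark scribed line (3 mm wide, 270 mm long, along local y) on the top of the floor board, at local x = +80, z = 12 mm of the bay, 35 mm behind the shelf's front edge. Axes as the bay.
- shelf_edge (a point): Middle of the lower front edge of the shelf, 297 mm above the table, 35 mm nearer the robot than the line. The shelf is 280 mm wide, 15 mm thick; braces only beyond y = +-120 mm; tins and tape lie at its back. An upright tool cannot reach the line; one tilted about 40 degrees, leaning back to the robot with the fingers forward, can.
- press_roller: Loose black rubber roller, 90 mm diameter, 150 mm long, plus an 18 mm thick, 16 mm long steel journal at each end; 0.5 to 0.95 kg. Lies on the board 80 to 125 mm short of the line. Origin: mid length on its axis, 45 mm above the board. y is its axis; x and z turn as it rolls. Does not slip: its top travels twice as far as its axis; soon stops when let go. Finger friction 0.5 or more.
- chock: Loose pale wooden wedge, 80 mm long (x), 40 wide (y, grip across this), 33.5 high, 0.1 kg. Slopes at 35 degrees from a 2 mm toe at x +40 up to x -5 mm; flat top from there to the heel at x -40: grip at about x -23. Flat on the table left or right of the bay, toe roughly away from the robot. Origin: centre of its base, 57 mm level from the roller's axis when touching it.
- chock_toe (a point): Middle of the chock's toe, at local x = +40 mm, at the height of its base.
- cork_offcut: Bystander: flat notched tan cork offcut, 67 x 34 x 10 mm, on the other side of the bay from the chock. Origin: centre of its underside.
- eraser: Bystander: eraser 21 x 38 x 13 mm near the front left corner of the floor board. Origin: centre of its underside.
- polish_tin: Bystander: small upright round tin, 36 mm across, 43 mm high, with wooden lid, near the front right corner of the floor board. Origin: centre of its underside.
- ink_tin: Bystander: round ink tin, 66 mm across, 42 mm high, on the table right of the bay. Origin: centre of its underside.
Not all that is in view belongs to the job. There is more than one size of the chock; the job needs the smaller.

How it is judged (in metres and radians):
On the way:
1. The roller lies still over the line (axis within 8 mm), while the chock still lies where it was (x of press_roller in the frame of mark between -0.008 and 0.008 m and y of press_roller in the frame of mark between -0.03 and 0.03 m and z of press_roller in the frame of mark between 0.04 and 0.05 m and angle between the y axis of press_roller and the y axis of parking_bay, either way round below 0.09 rad and linear speed of press_roller below 0.01 m/s and distance of chock from where it was at the start of the episode below 0.03 m), for 0.3 s.
At the end, for the whole second after the job is handed in: Both at rest on the board: roller axis within 8 mm of the line, its middle within 30 mm of the line's middle, square to the bay within 5 degrees; chock flat, on the robot's side, toe to the roller, square within 8.5 degrees, origin under 65 mm level from the roller's (57 touches) (x of press_roller in the frame of mark between -0.008 and 0.008 m and y of press_roller in the frame of mark between -0.03 and 0.03 m and z of press_roller in the frame of mark between 0.04 and 0.05 m and angle between the y axis of press_roller and the y axis of parking_bay, either way round below 0.09 rad and linear speed of each of press_roller, chock below 0.01 m/s and horizontal distance between chock and press_roller below 0.065 m and x of chock in the frame of mark below -0.04 m and angle between the x axis of chock and the x axis of parking_bay, either way round below 0.15 rad and angle between chock's own z axis and vertical below 0.08 rad and z of chock in the frame of mark between -0.004 and 0.004 m).
It fails at once if the roller is lifted more than 12 mm off the board (z of press_roller in the frame of mark above 0.057 m).
It fails at once if the fingers touch the roller with the TCP lower than about the roller's top (pushed on its flank or gripped) (contact force between the fingers and press_roller above 0.5 N and z of the grasp point in the frame of mark below 0.086 m).
It fails at once if the cork offcut, eraser, polish tin or ink tin is moved more than 25 mm (distance of any of cork_offcut, eraser, polish_tin, ink_tin from where it was at the start of the episode above 0.025 m).
It also fails if it takes over 72 s, if anything falls off the work surface, if the arm or the gripper's body presses on something with over 40 N, if the wrist force passes 120 N, or if a joint passes its speed limit or range.

## Robot

A 6-joint arm with a two-finger parallel gripper is mounted at the origin on a cart in front of the work surface, level with it; the furniture and walls round the work are solid. World frame = base frame: x ahead of the robot, y to its left, z up, the work surface at z = 0. Lengths are in m, angles in degrees, forces in N, time in s.
With the tool pointing down it reaches from about 0.4 to 0.825 m from the base axis. Payload 7 kg.
Tool frame: the origin (TCP) lies between the finger pads, 19 mm behind the fingertips; this is the grasp point; z points along the fingers, y is the line along which they close (so a half turn about z gives the same grasp; the last joint's range is limited). The gripper opens to 88 mm and grips with 3 to 60 N. Pads are 19 mm wide; open, the fingers measure 130 mm over their backs; the gripper's body (78 mm by 193 mm) begins 47 mm behind the grasp point.
Start: joints at [90.132, 20.546, 0.682, 0, -70.136, -16.507], TCP at [0.19, 0.648, 0.245] pointing down, gripper open.
Joint ranges: [-176.03, 176.03], [-82.01, 121.73], [-58.28, 71.71], [-173.87, 95.51], [-174.79, -0.11], [-173.66, 173.66]. Speed limits (degrees/s): [136.94, 136.94, 172.46, 180, 180, 180].

## Interface

Orientations are given as [roll, pitch, yaw] about the fixed x, y, z axes, in that order (R = Rz(yaw) Ry(pitch) Rx(roll)).
In Python, from plant import r gives the robot as it stands.
- The arm moves only by the tool carry_out, never from a script. Its argument "targets" is a list of rows, each a list of 6 numbers: the shift along the tool's x, y, z scaled (see below), then the turn, a rotation vector about the tool's x, y, z scaled (see below). A call has 1 to 5 rows; each row shifts and turns the commanded pose from where the row before left it, along the tool's axes as they then stand; what a row does not reach is not made up. The controller multiplies each number of a shift by 0.5 m and each number of a turn by 60 degrees. A row lasts 1/8 s, in which the tool goes at most 62.5 mm and 10.7 degrees, less where a joint would pass 70% of its speed; a pose out of reach is approached as far as the arm can. A call with a number of a shift or a turn outside -1 to 1 is refused whole. A call with a gripper value outside its range is refused whole. "hand" is the opening, from 0 (shut) to 1 (fully open), set as the call begins (left out, the last holds). The fingers move at their own pace and stop on an object; "squeeze" is the grip in N (left out, the last holds). Time passes only in rows, so rows that do not move let the fingers close. It gives the time, the measured TCP pose, the force, the opening and the grip force at its end, in the units of the state.
- r.get_state(): the state, without advancing time (a new reading comes with each control period).
- r.capture(name): name is "scene" or "top" or "wrist"; returns the picture (480x640x3 uint8, red, green, blue); there is no depth.
- r.camera_info(name): a dict with "K" (3x3 intrinsics, pixels), "eye" and "attitude" of the camera in the world. Camera axes: x right, y down, z forward; pixel columns grow to the right and rows downward; lengths in m; the calibration is good to about 2 mm. A picture is of the moment at which its call begins: read the wrist's pose just before it. camera_info takes no time and is no camera call; for the wrist camera it gives the pose at the moment of the call.
- r.close_job(): hands the job in; it is judged then, once.
The state is a dict: "time_s": time; "joints": joint angles; "qd": joint speeds; "joint_torque": joint torques, N m; "tcp_pos": TCP position; "eef_rot": TCP orientation; "contact_force": force on the tool from outside, world axes, zero at the start; "moment": the same for the moment, N m; "gripper_width": finger opening in m; "gripper_force": force on a finger pad.
Only numpy, scipy, OpenCV 4.12 (cv2) and the standard library are available. Lean on these libraries where they do the work, as an engineer would, in place of code of your own. Each camera call takes 0.05 s, during which the arm holds its last target. There are 200 camera calls.

## Working session

There is one attempt and no reset: what is moved stays moved. The work goes in short steps, Python scripts to look and compute and a tool call to move; the robot and the scene stay as the last step left them, time stands still between calls to the robot, and variables do not carry over. Pictures are saved under pics/ and viewed, at most 10 in all, crops included, and the job is handed in when it is done.

Besides the shell and the picture viewer there is one more tool, called after "Emit:" as name([rows], argument=value, ...), one row to a line, values as JSON. carry_out: Moves the arm, as the interface text tells. Its arguments: {"type":"object","properties":{"targets":{"type":"array","items":{"type":"array","items":{"type":"number","minimum":-1,"maximum":1}}},"hand":{"type":"number"},"squeeze":{"type":"number"}},"required":["targets"]}

```bash
mkdir -p pics; ls
python3 - <<'E'
from plant import r
import cv2,numpy as np
for n in("scene","top"):
    cv2.imwrite(f"pics/{n}0.png",r.capture(n)[:,:,::-1]); i=r.camera_info(n); print(n,i)
s=r.get_state();print(s["tcp_pos"],s["eef_rot"],s["contact_force"],s["time_s"]);print(r.camera_info("wrist"))
E
```

```text
pics
scene {'K': array([[616.450244  ,   0.        , 314.67727429],
       [  0.        , 616.450244  , 234.49713441],
       [  0.        ,   0.        ,   1.        ]]), 'eye': array([-0.46115988,  0.61084981,  1.24015104]), 'attitude': array([-132.01574662,   -1.27656032, -117.23742098])}
top {'K': array([[459.34493422,   0.        , 312.95258235],
       [  0.        , 459.34493422, 237.43897438],
       [  0.        ,   0.        ,   1.        ]]), 'eye': array([0.43033413, 0.03903322, 1.29045217]), 'attitude': array([-173.0253476 ,    0.32023089,  -91.73039751])}
[0.19020751 0.64720414 0.24453671] [ 1.79914797e+02 -8.94131581e-03 -1.63797511e+01] [-0.73660682  0.08427782 -0.09516582] 0.1
{'K': array([[368.61765288,   0.        , 313.12256531],
       [  0.        , 368.61765288, 237.49392475],
       [  0.        ,   0.        ,   1.        ]]), 'eye': array([0.2686618 , 0.62578366, 0.38457179]), 'attitude': array([ 1.62629115e+02, -8.52284383e-03, -1.06373809e+02])}
```

View pics/scene0.png

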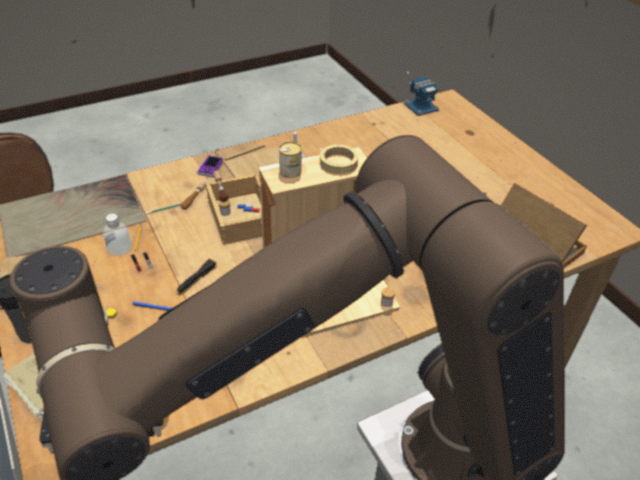

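View pics/top0.png

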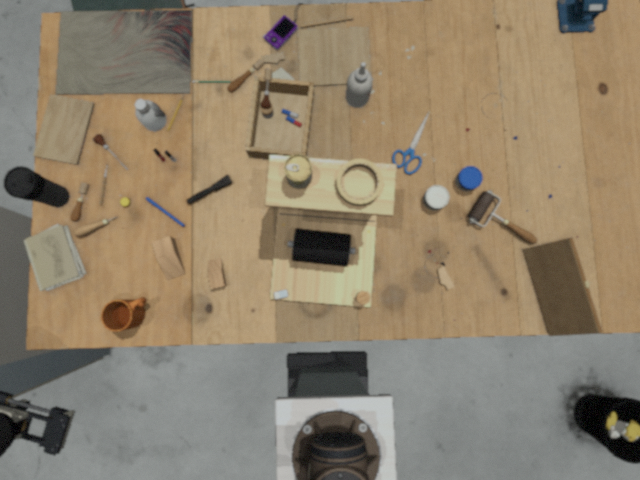

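The top view shows the bay at about (272-395, 155-307), the roller at (321,247), small wedge at (215,275), larger wedge at (168,257), eraser (280,295), polish tin (361,299), cork (443,276). I'll zoom in for the measurements.

```bash
cat > h.py <<'E'
import numpy as np,cv2
from scipy.spatial.transform import Rotation as R
from plant import r
def rot(a): return R.from_euler("xyz",a,degrees=True).as_matrix()
def px2w(i,uv,z):
    uv=np.atleast_2d(uv).astype(float)
    d=np.c_[uv,np.ones(len(uv))]@np.linalg.inv(i["K"]).T@rot(i["attitude"]).T
    return i["eye"]+d*((z-i["eye"][2])/d[:,2])[:,None]
def w2px(i,p):
    c=(np.atleast_2d(p)-i["eye"])@rot(i["attitude"])@i["K"].T
    return c[:,:2]/c[:,2:]
def st():
    s=r.get_state(); print("t",s["time_s"],"tcp",np.round(s["tcp_pos"],4),"rpy",np.round(s["eef_rot"],2),"F",np.round(s["contact_force"],1),"w",s["gripper_width"]);return s
def todo(p,rpy):
    """remaining shift (tool axes, scaled) and turn (scaled) from present pose to p,rpy"""
    s=r.get_state();Rc=rot(s["eef_rot"])
    print("shift",np.round(Rc.T@(np.array(p)-s["tcp_pos"])/.5,4),"turn",np.round(np.degrees(R.from_matrix(Rc.T@rot(rpy)).as_rotvec())/60,4))
E
python3 - <<'E'
from h import *
im=cv2.imread("pics/top0.png")[140:315,150:400]
im=cv2.resize(im,None,fx=3.2,fy=3.2,interpolation=cv2.INTER_CUBIC);cv2.imwrite("pics/c0.png",im)
E
```

```text
(no output)
```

View pics/c0.png

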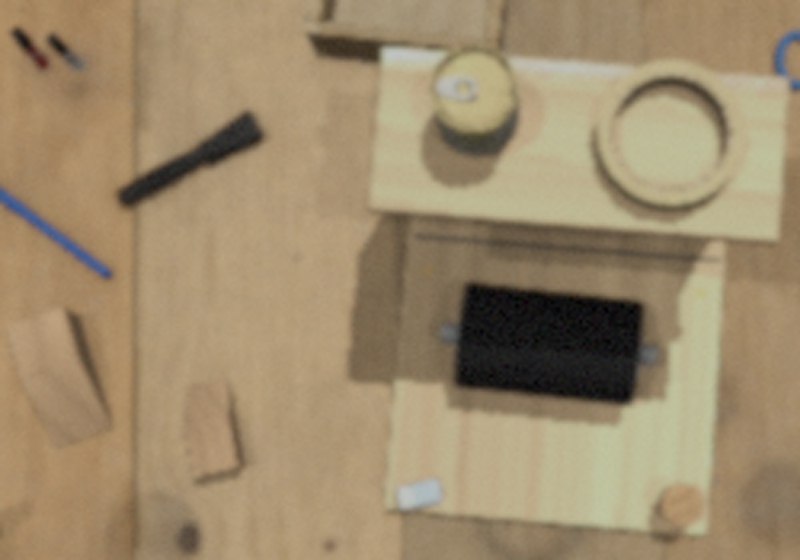

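The crop clearly shows the scribed line from (415,236) to (718,259), board front corners at (387,511)/(707,532), journal ends at (441,331)/(660,353), and the small chock with its heel at (197,481)-(241,472).

Run:
```python
from h import *
i=r.camera_info("top")
f=lambda c,z:px2w(i,np.array(c)/3.2+[150,140],z)
def show(n,p): print(n,np.round(p,4).tolist(),"mid",np.round(p.mean(0),4),"ang of y-axis",np.round(np.degrees(np.arctan2(-(p[0]-p[1])[0],(p[0]-p[1])[1])),2),"len",np.linalg.norm(p[0]-p[1]).round(4))
show("line",f([(415,236),(718,259)],.012));show("front",f([(387,511),(707,532)],.012))
show("journals",f([(441,331),(660,353)],.057))
show("rollerL/R mid",f([(462,336),(637,351)],.057+.02))
show("heel top",f([(197,481),(241,472)],.0335)); show("toe",f([(184,390),(228,380)],.002))
show("shelf front edge",f([(371,209),(779,240)],.312))
show("eraser",f([(397,492),(441,492)],.013));show("tin",f([(660,503),(704,503)],.043))
```

```text
line [[0.6571, 0.1333, 0.012], [0.6283, -0.1327, 0.012]] mid [6.427e-01 3.000e-04 1.200e-02] ang of y-axis -6.18 len 0.2676
front [[0.4175, 0.1626, 0.012], [0.3913, -0.1123, 0.012]] mid [0.4044 0.0252 0.012 ] ang of y-axis -5.44 len 0.2761
journals [[0.5671, 0.1098, 0.057], [0.5428, -0.0742, 0.057]] mid [0.555  0.0178 0.057 ] ang of y-axis -7.53 len 0.1855
rollerL/R mid [[0.5602, 0.0913, 0.077], [0.5433, -0.0534, 0.077]] mid [0.5517 0.0189 0.077 ] ang of y-axis -6.69 len 0.1457
heel top [[0.4478, 0.3216, 0.0335], [0.4543, 0.2841, 0.0335]] mid [0.4511 0.3029 0.0335] ang of y-axis 9.8 len 0.0381
toe [[0.5281, 0.3399, 0.002], [0.5357, 0.3011, 0.002]] mid [0.5319 0.3205 0.002 ] ang of y-axis 11.13 len 0.0395
shelf front edge [[0.6234, 0.1405, 0.312], [0.5935, -0.1341, 0.312]] mid [0.6084 0.0032 0.312 ] ang of y-axis -6.2 len 0.2763
eraser [[0.4335, 0.1535, 0.013], [0.4323, 0.1156, 0.013]] mid [0.4329 0.1346 0.013 ] ang of y-axis -1.73 len 0.038
tin [[0.4175, -0.0702, 0.043], [0.4164, -0.1072, 0.043]] mid [ 0.417  -0.0887  0.043 ] ang of y-axis -1.73 len 0.037
```

```bash
cat >> h.py <<'E'
A=np.radians(-6.0);U=np.array([np.cos(A),np.sin(A),0]);V=np.array([-np.sin(A),np.cos(A),0]);M=np.array([.6427,.0003,0])
def bay(x,y,z): return M+x*U+y*V+[0,0,z]
def tilt(t,yaw=-6.0):
    """tool leaning back by t deg, camera on the robot's side, fingers forward along yaw"""
    a=np.radians(yaw);u=np.array([np.cos(a),np.sin(a),0]);v=np.array([-np.sin(a),np.cos(a),0]);t=np.radians(t)
    z=np.sin(t)*u-np.cos(t)*np.array([0,0,1]); y=-v*-1
    y=v; x=np.cross(y,z); return np.c_[x,y,z]
def plan(p,Rg,n,d=3):
    s=r.get_state();p0=np.array(s["tcp_pos"]);R0=rot(s["eef_rot"]);w=R.from_matrix(R0.T@Rg).as_rotvec()
    print("n=",n,"dist",np.linalg.norm(p-p0).round(3),"turn",np.degrees(np.linalg.norm(w)).round(1))
    for k in range(n):
        Rk=R0@R.from_rotvec(w*k/n).as_matrix()
        print(np.r_[np.round(Rk.T@(p-p0)/n/.5,d),np.round(np.degrees(w)/n/60,d)].tolist())
E
python3 - <<'E'
from h import *
print(tilt(0).round(2),R.from_matrix(tilt(40)).as_euler("xyz",degrees=True))
plan(np.array([.40,.40,.35]),rot([180,0,-101]),10)
E
```

```text
[[-0.99  0.1   0.  ]
 [ 0.1   0.99 -0.  ]
 [-0.    0.   -1.  ]] [180.  40. 174.]
n= 10 dist 0.341 turn 84.6
[0.054, 0.036, -0.021, 0.0, -0.0, 0.141]
[0.059, 0.027, -0.021, 0.0, -0.0, 0.141]
[0.062, 0.018, -0.021, 0.0, -0.0, 0.141]
[0.064, 0.009, -0.021, 0.0, -0.0, 0.141]
[0.065, -0.001, -0.021, 0.0, -0.0, 0.141]
[0.064, -0.01, -0.021, 0.0, -0.0, 0.141]
[0.062, -0.019, -0.021, 0.0, -0.0, 0.141]
[0.058, -0.028, -0.021, 0.0, -0.0, 0.141]
[0.054, -0.037, -0.021, 0.0, -0.0, 0.141]
[0.048, -0.044, -0.021, 0.0, -0.0, 0.141]
```

Emit:
carry_out([
  [0.054, 0.036, -0.021, 0, 0, 0.141],
  [0.059, 0.027, -0.021, 0, 0, 0.141],
  [0.062, 0.018, -0.021, 0, 0, 0.141],
  [0.064, 0.009, -0.021, 0, 0, 0.141],
  [0.065, -0.001, -0.021, 0, 0, 0.141],
])

```text
time_s: 0.72
tcp_pos: [0.2957, 0.5232, 0.2978]
eef_rot: [180.0, -0.0, -58.9]
contact_force: [-0.2, -0.2, 0.2]
gripper_width: 0.0874
gripper_force: 0.0
```

Emit:
carry_out([
  [0.064, -0.01, -0.021, 0, 0, 0.141],
  [0.062, -0.019, -0.021, 0, 0, 0.141],
  [0.058, -0.028, -0.021, 0, 0, 0.141],
  [0.054, -0.037, -0.021, 0, 0, 0.141],
  [0.048, -0.044, -0.021, 0, 0, 0.141],
])

```text
time_s: 1.35
tcp_pos: [0.4003, 0.3991, 0.3504]
eef_rot: [180.0, -0.0, -101.3]
contact_force: [0.1, 0.5, -0.3]
gripper_width: 0.0878
gripper_force: 0.0
```

Run:
```python
from h import *
s=st();print(np.round(s["joints"],1))
plan(bay(-.16,.008,.26),tilt(40),10)
```

```text
t 1.35 tcp [0.4003 0.3991 0.3504] rpy [ 1.7998e+02 -3.0000e-02 -1.0125e+02] F [ 0.1  0.5 -0.3] w 0.0878370862971918
[ 64.7   7.3  -3.4  -0.  -79.4 -76. ]
n= 10 dist 0.394 turn 92.1
[0.07, -0.031, 0.018, 0.049, -0.054, 0.135]
[0.066, -0.04, 0.016, 0.049, -0.054, 0.135]
[0.061, -0.048, 0.015, 0.049, -0.054, 0.135]
[0.054, -0.055, 0.014, 0.049, -0.054, 0.135]
[0.047, -0.062, 0.014, 0.049, -0.054, 0.135]
[0.038, -0.067, 0.015, 0.049, -0.054, 0.135]
[0.029, -0.071, 0.017, 0.049, -0.054, 0.135]
[0.02, -0.074, 0.019, 0.049, -0.054, 0.135]
[0.011, -0.075, 0.022, 0.049, -0.054, 0.135]
[0.002, -0.074, 0.026, 0.049, -0.054, 0.135]
```

Emit:
carry_out([
  [0.07, -0.031, 0.018, 0.049, -0.054, 0.135],
  [0.066, -0.04, 0.016, 0.049, -0.054, 0.135],
  [0.061, -0.048, 0.015, 0.049, -0.054, 0.135],
  [0.054, -0.055, 0.014, 0.049, -0.054, 0.135],
  [0.047, -0.062, 0.014, 0.049, -0.054, 0.135],
])

```text
time_s: 1.98
tcp_pos: [0.4425, 0.2119, 0.3049]
eef_rot: [-171.8, 20.0, -140.8]
contact_force: [0.2, -0.5, 1.3]
gripper_width: 0.0884
gripper_force: 0.0
```

Emit:
carry_out([
  [0.038, -0.067, 0.015, 0.049, -0.054, 0.135],
  [0.029, -0.071, 0.017, 0.049, -0.054, 0.135],
  [0.02, -0.074, 0.019, 0.049, -0.054, 0.135],
  [0.011, -0.075, 0.022, 0.049, -0.054, 0.135],
  [0.002, -0.074, 0.026, 0.049, -0.054, 0.135],
])

```text
time_s: 2.6
tcp_pos: [0.5029, 0.0267, 0.2982]
eef_rot: [179.8, 37.0, 174.0]
contact_force: [-0.1, 0.6, 0.1]
gripper_width: 0.0877
gripper_force: 0.0
```

Run:
```python
from h import *
s=st();print(np.round(s["joints"],1))
i=r.camera_info("wrist");print(i["eye"],i["attitude"]);cv2.imwrite("pics/w1.png",r.capture("wrist")[:,:,::-1])
print(w2px(i,np.array([bay(0,-.135,.012),bay(0,0,.012),bay(0,.135,.012),bay(-.089,.083,.057),bay(-.089,-.067,.057)])).round(1))
plan(bay(-.110,.008,.145),tilt(40),5)
```

```text
t 2.6 tcp [0.5029 0.0267 0.2982] rpy [179.79  37.03 174.01] F [-0.1  0.6  0.1] w 0.08774916403361875
[  33.8  -17.8  -58.2   51.3  -29.3 -170.9]
[0.35498966 0.0430471  0.36110984] [125.46322851  -0.23369803  84.14180853]
[[187.4 140.5]
 [300.9 140.4]
 [414.1 140.3]
 [387.5  96. ]
 [225.2  96. ]]
n= 5 dist 0.156 turn 3.0
[0.027, -0.001, 0.056, -0.0, -0.01, -0.002]
[0.028, -0.001, 0.056, -0.0, -0.01, -0.002]
[0.028, -0.001, 0.056, -0.0, -0.01, -0.002]
[0.029, -0.0, 0.055, -0.0, -0.01, -0.002]
[0.029, -0.0, 0.055, -0.0, -0.01, -0.002]
```

View pics/w1.png

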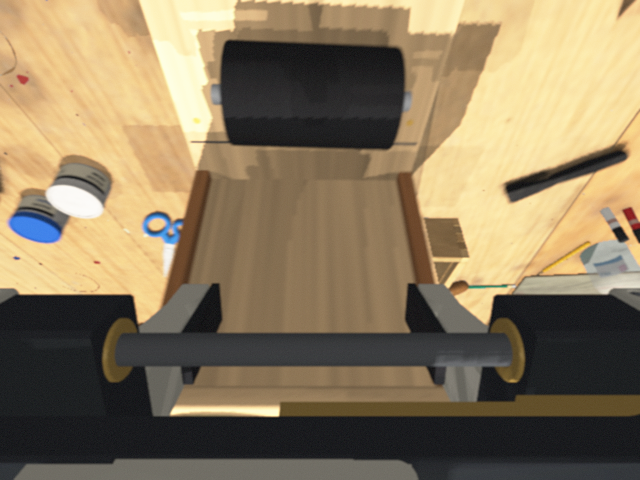

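The line is at row ~142 (cols 191–416), within 3 px of prediction. Journals at (214,94)/(409,99) put the roller about 90 mm short of the line, y about +11 mm and ~1.4° off square. The tilt is short because joint 3 is at its limit, so I'll use 35° lower down.

Run:
```python
from h import *
plan(bay(-.115,.010,.145),tilt(35),5)
```

```text
n= 5 dist 0.155 turn 2.1
[0.029, 0.0, 0.055, -0.0, 0.007, -0.002]
[0.028, 0.0, 0.055, -0.0, 0.007, -0.002]
[0.028, 0.0, 0.056, -0.0, 0.007, -0.002]
[0.027, 0.0, 0.056, -0.0, 0.007, -0.002]
[0.027, 0.0, 0.056, -0.0, 0.007, -0.002]
```

Emit:
carry_out([
  [0.029, 0, 0.055, 0, 0.007, -0.002],
  [0.028, 0, 0.055, 0, 0.007, -0.002],
  [0.028, 0, 0.056, 0, 0.007, -0.002],
  [0.027, 0, 0.056, 0, 0.007, -0.002],
  [0.027, 0, 0.056, 0, 0.007, -0.002],
])

```text
time_s: 3.28
tcp_pos: [0.5521, 0.0262, 0.2009]
eef_rot: [-179.8, 29.5, 175.1]
contact_force: [-0.4, 0.9, 0.9]
gripper_width: 0.0876
gripper_force: 0.0
```

Run:
```python
from h import *
s=st();print(np.round(s["joints"],1))
P=np.array(s["tcp_pos"])-M;print("bay",P@U,P@V)
plan(bay(-.104-.0031,.010,.1204+.0005),tilt(35),2,4)
```

```text
t 3.275 tcp [0.5521 0.0262 0.2009] rpy [-179.82   29.51  175.06] F [-0.4  0.9  0.9] w 0.0876286268709145
[  22.1   -3.3  -58.2   57.8  -15.6 -170.8]
bay -0.09277304749990378 0.01627042895203229
n= 2 dist 0.081 turn 5.6
[0.0519, -0.0058, 0.0625, 0.0032, -0.0458, 0.0075]
[0.0548, -0.006, 0.06, 0.0032, -0.0458, 0.0075]
```

```bash
cat > kin.py <<'E'
from h import *
from scipy.optimize import least_squares
D=[([90.132,20.546,.682,0,-70.136,-16.507],[.19,.648,.245],[180,0,-16.38]),
([64.7,7.3,-3.4,0,-79.4,-76],[.4003,.3991,.3504],[179.98,-.03,-101.25]),
([33.8,-17.8,-58.2,51.3,-29.3,-170.9],[.5029,.0267,.2982],[179.79,37.03,174.01]),
([22.1,-3.3,-58.2,57.8,-15.6,-170.8],[.5521,.0262,.2009],[-179.82,29.51,175.06])]
e=lambda s,a:R.from_euler(s,a,degrees=True).as_matrix()
def ori(j,s4,s6): return e("z",j[0])@e("y",j[1]-j[2])@e("x",s4*j[3])@e("y",-j[4])@e("x",s6*j[5])
def const(s4,s6):
    C=[ori(j,s4,s6).T@rot(a) for j,p,a in D]; m=R.from_matrix(C).mean(); return m.as_matrix(),max((R.from_matrix(C)*m.inv()).magnitude())
S=min([(a,b) for a in(1,-1) for b in(1,-1)],key=lambda q:const(*q)[1]);C0,err=const(*S)
A_,B_=[],[]
for j,p,a in D:
    q=e("z",-j[0]);z=q@rot(a)[:,2];w=q@np.array(p);s2,c2=np.sin(np.radians(j[1])),np.cos(np.radians(j[1]));f=np.radians(j[1]-j[2]);sf,cf=np.sin(f),np.cos(f)
    A_+=[[z[0],1,s2,cf,sf,0,0],[z[1],0,0,0,0,0,1],[z[2],0,c2,-sf,cf,1,0]];B_+=list(w)
X,res,rk,_=np.linalg.lstsq(np.array(A_),np.array(B_),rcond=None)
def fk(j):
    Rm=ori(j,*S)@C0;s2,c2=np.sin(np.radians(j[1])),np.cos(np.radians(j[1]));f=np.radians(j[1]-j[2]);sf,cf=np.sin(f),np.cos(f)
    w=np.array([X[1]+X[2]*s2+X[3]*cf+X[4]*sf,X[6],X[5]+X[2]*c2-X[3]*sf+X[4]*cf]);return e("z",j[0])@w+X[0]*Rm[:,2],Rm
lo=np.array([-176,-82,-58.2,-173.8,-174.7,-.2]) if 0 else np.array([-176,-82,-58.2,-173.8,-174.7,-173.6]);hi=np.array([176,121.7,71.7,95.5,-.2,173.6])
def ik(p,Rg,j0):
    def g(j):
        q,Rm=fk(j);return np.r_[(q-p)*10,R.from_matrix(Rm.T@Rg).as_rotvec()*3]
    o=least_squares(g,np.clip(j0,lo+.1,hi-.1),bounds=(lo,hi),x_scale=30.);return o.x,np.abs(o.fun).max()
E
python3 - <<'E'
from kin import *
print(S,np.degrees(err),X.round(4),rk,np.sqrt(res/12))
for x,z in((-.107,.121),(-.07,.122),(-.04,.122),(-.01,.122),(.01,.122),(-.08,.035)):
  for t in (0,15,25,35,40):
    for fl,j0 in((0,[20,10,-20,20,-60,-130]),(1,[20,10,-20,20,-60,40])):
        Rg=tilt(t); Rg=Rg@np.diag([-1,-1,1]) if fl else Rg
        j,er=ik(bay(x,.01,z),Rg,j0); print(x,t,"unfl" if fl else "flip",j.round(0),"err",round(er,4))
E
```

```text
(-1, -1) 0.09631724123059304 [ 0.1907  0.2954  0.4645  0.1641  0.0962  0.0014 -0.1769] 7 [0.02101066]
-0.107 0 flip [  21.   11.  -58.   -2.  -22. -115.] err 0.2467
-0.107 0 unfl [ 21.  11. -58.  -2. -22.  65.] err 0.2467
-0.107 15 flip [  22.    6.  -58.   18.  -17. -136.] err 0.4806
-0.107 15 unfl [ 22.   6. -58.  18. -17.  44.] err 0.4806
-0.107 25 flip [  24.    3.  -58.   37.  -16. -154.] err 0.6584
-0.107 25 unfl [ 24.   3. -58.  37. -16.  26.] err 0.6584
-0.107 35 flip [  25.   -0.  -58.   56.  -17. -173.] err 0.8503
-0.107 35 unfl [ 25.  -0. -58.  56. -17.   6.] err 0.8503
-0.107 40 flip [  25.   -3.  -58.   57.  -17. -174.] err 0.9605
-0.107 40 unfl [ 26.  -2. -58.  65. -18.  -2.] err 0.9507
-0.07 0 flip [  19.   15.  -58.   -1.  -17. -115.] err 0.0752
-0.07 0 unfl [ 19.  15. -58.  -1. -17.  65.] err 0.0752
-0.07 15 flip [  21.   11.  -58.   27.  -12. -143.] err 0.3071
-0.07 15 unfl [ 21.  11. -58.  27. -12.  37.] err 0.3071
-0.07 25 flip [  22.    8.  -58.   55.  -12. -171.] err 0.4825
-0.07 25 unfl [ 22.   8. -58.  55. -12.   9.] err 0.4825
-0.07 35 flip [  22.    3.  -58.
[... 1864 characters left out ...]
 18.   12.  -48.   64.  -11. -174.] err 0.7246
0.01 40 unfl [ 22.  12. -55.  95. -17. -31.] err 0.5664
-0.08 0 flip [  18.   26.  -58.   -8.  -12. -106.] err 0.5178
-0.08 0 unfl [ 18.  26. -58.  -8. -12.  74.] err 0.5178
-0.08 15 flip [  19.   21.  -58.   32.   -7. -147.] err 0.6933
-0.08 15 unfl [ 19.  21. -58.  33.  -7.  32.] err 0.6933
-0.08 25 flip [  20.   18.  -58.   59.   -7. -174.] err 0.8733
-0.08 25 unfl [ 20.  19. -58.  77.  -7. -12.] err 0.8275
-0.08 35 flip [  20.   12.  -58.   60.   -8. -174.] err 1.1509
-0.08 35 unfl [ 21.  16. -58.  95. -11. -32.] err 1.0393
-0.08 40 flip [  21.   10.  -58.   60.   -9. -174.] err 1.2881
-0.08 40 unfl [ 22.  14. -58.  95. -13. -33.] err 1.1718
```

Run:
```python
from kin import *
def rows(names):
    A,B=[],[]
    for j,p,a in D:
        q=e("z",j[0]);f=q@e("y",j[1]-j[2]);g=f@e("x",-j[3]);h=g@e("y",-j[4]);u=q@e("y",j[1])
        c=dict(L=h[:,0],b=g[:,1],b0=q[:,1],a1=q[:,0],d1=q[:,2],L1=u[:,2],L2=f[:,0],e=f[:,2],c4=g[:,2],c5=h[:,2])
        A.append(np.c_[tuple(c[n] for n in names)]);B.append(p)
    return np.vstack(A),np.hstack(B)
for n in (["L","b","d1","L1","L2"],["L","b","b0","d1","L1","L2"],["L","b","d1","L1","L2","a1"],["L","b","d1","L1","L2","e"],["L","b","d1","L1","L2","c5"]):
    A,B=rows(n);x,_,k,s=np.linalg.lstsq(A,B,rcond=None);print(dict(zip(n,x.round(4))),k,s[-1].round(3),"maxres",np.abs(A@x-B).max().round(5))
```

```text
{'L': np.float64(0.36), 'b': np.float64(-0.1914), 'd1': np.float64(0.1973), 'L1': np.float64(0.6039), 'L2': np.float64(0.4635)} 5 0.303 maxres 0.00043
{'L': np.float64(0.36), 'b': np.float64(-0.1914), 'b0': np.float64(0.0), 'd1': np.float64(0.1972), 'L1': np.float64(0.6039), 'L2': np.float64(0.4635)} 6 0.278 maxres 0.00041
{'L': np.float64(0.36), 'b': np.float64(-0.1914), 'd1': np.float64(0.1973), 'L1': np.float64(0.6039), 'L2': np.float64(0.4635), 'a1': np.float64(-0.0001)} 6 0.262 maxres 0.00045
{'L': np.float64(0.3603), 'b': np.float64(-0.1914), 'd1': np.float64(0.1985), 'L1': np.float64(0.6035), 'L2': np.float64(0.4638), 'e': np.float64(-0.0006)} 6 0.174 maxres 0.00056
{'L': np.float64(0.3601), 'b': np.float64(-0.1914), 'd1': np.float64(0.1972), 'L1': np.float64(0.6039), 'L2': np.float64(0.4634), 'c5': np.float64(0.0001)} 6 0.292 maxres 0.00043
```

```bash
sed -i '/^A_,B_/,/^    w=np.array/d' kin.py
python3 - <<'E'
s=open('kin.py').read()
s=s.replace("lo=np.array","""def fk(j):
    q=e("z",j[0]);f=q@e("y",j[1]-j[2]);g=f@e("x",-j[3]);h=g@e("y",-j[4]);u=q@e("y",j[1])
    return .36*h[:,0]-.1914*g[:,1]+[0,0,.1973]+.6039*u[:,2]+.4635*f[:,0],ori(j,*S)@C0
lo=np.array""",1).replace("if 0 else np","if 0 else np")
open('kin.py','w').write(s)
E
python3 - <<'E'
from kin import *
rng=np.random.default_rng(0)
for x,z in((-.107,.121),(-.07,.122),(-.04,.122),(-.01,.122),(.01,.122),(-.08,.035)):
  for t in (0,15,25,35,40):
    for fl in(0,1):
        Rg=tilt(t); Rg=Rg@np.diag([-1,-1,1]) if fl else Rg
        sol=[]
        for k in range(8):
            j,er=ik(bay(x,.01,z),Rg,[20,10,-20,20,-60,(-130,40)[fl]] if k==0 else rng.uniform(np.maximum(lo,[-60,-40,-58,-173,-100,-173]),np.minimum(hi,[80,80,40,95,0,173])))
            if er<.01 and not any(np.abs(j-q).max()<2 for q in sol): sol.append(j)
        if sol:print(x,z,t,"unfl" if fl else "flip",[q.round(0).astype(int).tolist() for q in sol])
E
```

```text
-0.107 0.121 0 flip [[23, 14, -26, 0, -49, -119]]
-0.107 0.121 0 unfl [[23, 14, -26, 0, -49, 61]]
-0.107 0.121 15 flip [[28, 7, -45, 19, -27, -140]]
-0.107 0.121 15 unfl [[28, 7, -45, 19, -27, 40]]
-0.07 0.122 0 flip [[21, 17, -21, 0, -51, -117]]
-0.07 0.122 0 unfl [[21, 17, -22, 0, -51, 63]]
-0.07 0.122 15 flip [[26, 10, -40, 17, -28, -136]]
-0.07 0.122 15 unfl [[26, 10, -40, 17, -28, 44]]
-0.04 0.122 0 flip [[20, 20, -18, 0, -52, -116]]
-0.04 0.122 0 unfl [[20, 20, -18, 0, -52, 64]]
-0.04 0.122 15 flip [[24, 13, -36, 15, -29, -133]]
-0.04 0.122 15 unfl [[24, 13, -36, 16, -29, 47]]
-0.01 0.122 0 flip [[19, 22, -14, 0, -54, -115]]
-0.01 0.122 0 unfl [[19, 22, -14, 0, -54, 65]]
-0.01 0.122 15 flip [[22, 15, -32, 14, -30, -130]]
-0.01 0.122 15 unfl [[22, 15, -32, 14, -30, 50]]
-0.01 0.122 25 unfl [[2, 11, -54, 93, -3, -10]]
0.01 0.122 0 flip [[18, 24, -11, 0, -55, -114]]
0.01 0.122 0 unfl [[18, 24, -11, 0, -55, 66]]
0.01 0.122 15 flip [[21, 17, -29, 13, -31, -128]]
0.01 0.122 15 unfl [[21, 17, -29, 13, -31, 52]]
0.01 0.122 25 flip [[4, 13, -52, 88, -4, 174]]
0.01 0.122 25 unfl [[6, 13, -52, 81, -5, -2]]
-0.08 0.035 0 flip [[22, 23, -27, 0, -39, -118]]
-0.08 0.035 0 unfl [[22, 23, -28, 0, -39, 62]]
-0.08 0.035 15 flip [[14, 16, -57, 62, -6, -172]]
-0.08 0.035 15 unfl [[14, 16, -57, 64, -6, 7]]
-0.08 0.035 40 flip [[-6, 16, -34, -114, 0, 25]]
-0.08 0.035 40 unfl [[-18, 17, -43, -139, -12, -121]]
```

```bash
cat > srch.py <<'E'
from kin import *
def allik(p,Rg,n=25,seed=0,j4=(-173,95)):
    rng=np.random.default_rng(seed);sol=[]
    for k in range(n):
        j0=np.r_[rng.uniform(-40,40),rng.uniform(0,30),rng.uniform(-58,0),rng.uniform(*j4),rng.uniform(-60,-1),rng.uniform(-173,173)]
        j,er=ik(p,Rg,j0)
        if er<.01 and not any(np.abs(j-q).max()<2 for q in sol): sol.append(j)
    return sol
if __name__=="__main__":
  for x,z in((-.107,.121),(-.06,.122),(-.01,.122),(.005,.122),(-.08,.035)):
   for t in (15,20,25,30,35,40,45):
    for fl in(0,1):
        Rg=tilt(t); Rg=Rg@np.diag([-1,-1,1]) if fl else Rg
        sol=allik(bay(x,.01,z),Rg)
        if sol:print(x,z,t,"unfl" if fl else "flip",[q.round(0).astype(int).tolist() for q in sol])
E
time python3 srch.py
```

```text
-0.107 0.121 15 flip [[28, 7, -45, 19, -27, -140]]
-0.107 0.121 15 unfl [[28, 7, -45, 19, -27, 40]]
-0.107 0.121 20 flip [[26, 5, -55, 39, -17, -158]]
-0.107 0.121 20 unfl [[26, 5, -55, 39, -17, 22]]
-0.06 0.122 15 flip [[25, 11, -39, 16, -28, -135]]
-0.06 0.122 15 unfl [[25, 11, -39, 16, -28, 45]]
-0.06 0.122 20 flip [[24, 9, -48, 33, -18, -150]]
-0.06 0.122 20 unfl [[24, 9, -48, 34, -18, 29]]
-0.01 0.122 15 flip [[22, 15, -32, 14, -30, -130]]
-0.01 0.122 15 unfl [[22, 15, -32, 14, -30, 50]]
-0.01 0.122 20 flip [[22, 13, -41, 28, -20, -143]]
-0.01 0.122 20 unfl [[22, 13, -41, 28, -20, 37]]
-0.01 0.122 25 flip [[3, 11, -54, 92, -4, 171]]
-0.01 0.122 25 unfl [[2, 11, -54, 93, -3, -10]]
0.005 0.122 15 flip [[22, 17, -30, 14, -31, -128]]
0.005 0.122 15 unfl [[22, 17, -30, 14, -31, 52]]
0.005 0.122 20 flip [[21, 15, -39, 26, -21, -141]]
0.005 0.122 20 unfl [[21, 15, -39, 27, -21, 39]]
0.005 0.122 25 flip [[4, 12, -53, 87, -4, 174]]
0.005 0.122 25 unfl [[5, 12, -53, 84, -5, -4]]
-0.08 0.035 15 flip [[14, 16, -57, 62, -6, -172]]
-0.08 0.035 15 unfl [[14, 16, -57, 64, -6, 7]]
-0.08 0.035 40 flip [[-18, 17, -42, -139, -12, 59], [-6, 16, -34, -114, 0, 25]]
-0.08 0.035 40 unfl [[-18, 17, -43, -139, -12, -121], [-6, 16, -34, -114, 0, -156]]
-0.08 0.035 45 flip [[-25, 22, -53, -153, -31, 80]]
-0.08 0.035 45 unfl [[-25, 22, -53, -154, -31, -100]]
real	0m37.628s
user	0m38.133s
sys	0m0.048s
```

Run:
```python
from srch import *
for t in (20,25,30,35,40,45):
  for az in range(-66,60,12):
    Rg=tilt(t,az)
    sol=allik(bay(-.005,.01,.122),Rg,14)+allik(bay(-.005,.01,.122),Rg@np.diag([-1,-1,1]),6,1)
    if sol:print(t,az,[q.round(0).astype(int).tolist() for q in sol])
```

```text
20 -66 [[28, 21, -30, 29, -44, 154], [28, 21, -30, 29, -44, -26]]
20 -54 [[27, 19, -35, 33, -38, 162], [27, 19, -35, 33, -38, -18]]
20 -42 [[26, 17, -38, 36, -32, 172], [26, 17, -38, 36, -32, -8]]
20 -30 [[24, 15, -41, 38, -27, 3]]
20 -18 [[23, 14, -42, 36, -22, -162], [23, 14, -42, 36, -22, 17]]
20 -6 [[22, 14, -40, 27, -20, -142], [22, 14, -40, 28, -20, 38]]
20 6 [[21, 14, -35, 14, -22, -117], [21, 14, -36, 14, -22, 63]]
20 18 [[18, 15, -29, 0, -26, -91], [18, 15, -29, 0, -26, 89]]
20 30 [[15, 16, -24, -10, -32, -68], [15, 16, -24, -10, -32, 112]]
20 42 [[12, 17, -19, -16, -38, -49], [12, 17, -19, -16, -38, 131]]
20 54 [[9, 19, -15, -20, -44, -32], [9, 19, -15, -20, -44, 148]]
25 -66 [[29, 21, -34, 37, -44, 145], [29, 21, -34, 37, -44, -35]]
25 -54 [[28, 18, -40, 44, -37, 151], [28, 18, -40, 44, -37, -29]]
25 -42 [[25, 16, -45, 52, -29, 157], [25, 16, -45, 53, -29, -23]]
25 -30 [[20, 14, -49, 62, -21, 163], [20, 14, -49, 62, -21, -17]]
25 -18 [[13, 12, -52, 73, -13, 168], [13, 12, -52, 74, -13, -12]]
25 -6 [[4, 12, -54, 89, -4, 173], [3, 11, -54, 90, -4, -8]]
25 6 [[17, 12, -48, 40
[... 1302 characters left out ...]
9, 123], [32, 23, -42, 58, -49, -57]]
40 -54 [[27, 20, -50, 75, -41, 122], [27, 20, -50, 75, -41, -58]]
40 18 [[17, 12, -36, -21, -2, -68], [17, 12, -36, -22, -2, 113]]
40 30 [[4, 13, -23, -46, -23, -25], [4, 13, -23, -46, -23, 155]]
40 42 [[-2, 16, -18, -50, -36, -9], [-3, 16, -18, -50, -36, 171]]
40 54 [[-6, 20, -12, -49, -47, 1]]
45 -66 [[33, 25, -44, 63, -52, 117], [33, 25, -44, 63, -52, -63]]
45 -54 [[27, 21, -52, 81, -45, 115], [27, 21, -52, 81, -45, -65]]
45 18 [[7, 12, -28, -52, -10, -31], [7, 12, -28, -52, -10, 150]]
45 30 [[-3, 14, -22, -60, -26, -8], [-3, 14, -22, -60, -26, 172]]
45 42 [[-8, 17, -17, -59, -39, 2]]
45 54 [[-10, 21, -12, -56, -50, 9], [-10, 21, -12, -56, -50, -171]]
```

```bash
cat >> h.py <<'E'
def azt(t,az,roll):
    """tilt t towards world azimuth az, then roll about tool z"""
    return tilt(t,az)@R.from_euler("z",roll,degrees=True).as_matrix()
TIP=np.array([[a,b,.019] for a in(-.0095,.0095) for b in(-.021,.021)])
E
python3 - <<'E'
from srch import *
body=np.array([[a,b,-c] for a in(-.039,.039) for b in(-.097,.097) for c in np.linspace(.047,.14,5)])
th=np.linspace(0,2*np.pi,13)
wr=np.array([[.055*np.cos(q),.055*np.sin(q),-c] for q in th for c in np.linspace(.14,.40,14)])
cam=np.array([[a,b,-c] for a in(.04,.11) for b in(-.03,.03) for c in(.12,.17)])
for t,az in((35,30),(40,30),(38,24),(40,36)):
  for roll in (0,-15,-25,-36):
    Rg=azt(t,az,roll)
    off=TIP@Rg.T; k=off[:,2].argmin(); lp=off[k]
    tcp=bay(-.005,.010,.102)-lp
    out=[]
    for n,P in(("body",body),("wrist",wr),("cam",cam)):
        W=(P@Rg.T+tcp-M);b=np.c_[W@U,W@V,W[:,2]]
        under=b[(b[:,2]<.315)&(b[:,2]>.295)]; fw=b[b[:,0]>-.045]
        out.append((n,"xmax@shelf",under[:,0].max().round(3) if len(under) else None,"fwd zmax/y",(fw[:,2].max().round(3),fw[:,1].min().round(3),fw[:,1].max().round(3)) if len(fw) else None,"zmin",b[:,2].min().round(3)))
    s=allik(tcp,Rg,6)
    print(t,az,roll,"low corner",TIP[k],"bay off",(lp@U).round(4),(lp@V).round(4),lp[2].round(4),[q.round(0).astype(int).tolist() for q in s]);print("   ",out)
E
```

```text
35 30 0 low corner [ 0.0095 -0.021   0.019 ] bay off 0.0149 -0.0152 -0.021 [[11, 12, -27, -32, -20, -44]]
    [('body', 'xmax@shelf', None, 'fwd zmax/y', (np.float64(0.26), np.float64(-0.111), np.float64(-0.05)), 'zmin', np.float64(0.139)), ('wrist', 'xmax@shelf', np.float64(-0.056), 'fwd zmax/y', (np.float64(0.265), np.float64(-0.047), np.float64(-0.021)), 'zmin', np.float64(0.206)), ('cam', 'xmax@shelf', None, 'fwd zmax/y', None, 'zmin', np.float64(0.158))]
35 30 -15 low corner [0.0095 0.021  0.019 ] bay off -0.0113 0.0138 -0.0239 [[6, 14, -23, -34, -24, -24]]
    [('body', 'xmax@shelf', None, 'fwd zmax/y', (np.float64(0.277), np.float64(-0.141), np.float64(-0.057)), 'zmin', np.float64(0.128)), ('wrist', 'xmax@shelf', np.float64(-0.029), 'fwd zmax/y', (np.float64(0.32), np.float64(-0.101), np.float64(-0.014)), 'zmin', np.float64(0.21)), ('cam', 'xmax@shelf', None, 'fwd zmax/y', None, 'zmin', np.float64(0.159))]
35 30 -25 low corner [0.0095 0.021  0.019 ] bay off -0.0116 0.0101 -0.0256 [[7, 14, -23, -33, -24, -15]]
    [('body', 'xmax@shelf', None, 'fwd zmax/y', (np.float64(0.286), 
[... 5831 characters left out ...]
112), np.float64(-0.036)), 'zmin', np.float64(0.2)), ('cam', 'xmax@shelf', None, 'fwd zmax/y', (np.float64(0.205), np.float64(-0.097), np.float64(-0.097)), 'zmin', np.float64(0.147))]
40 36 -36 low corner [0.0095 0.021  0.019 ] bay off -0.01 0.0064 -0.0274 [[0, 15, -19, -48, -31, 19]]
    [('body', 'xmax@shelf', None, 'fwd zmax/y', (np.float64(0.294), np.float64(-0.119), np.float64(-0.012)), 'zmin', np.float64(0.109)), ('wrist', 'xmax@shelf', np.float64(-0.037), 'fwd zmax/y', (np.float64(0.303), np.float64(-0.112), np.float64(-0.024)), 'zmin', np.float64(0.202)), ('cam', 'xmax@shelf', None, 'fwd zmax/y', (np.float64(0.212), np.float64(-0.151), np.float64(-0.091)), 'zmin', np.float64(0.153))]
```

Run:
```python
from srch import *
for x in(-.125,-.09,-.05,-.01,.01):
  for t,z in ((38,.122),(38,.18),(30,.122)):
    print(x,t,z,[q.round(0).astype(int).tolist() for q in allik(bay(x,.01,z),tilt(t,24),6,j4=(-60,40))])
for x,z in((-.08,.035),(-.08,.1),(-.15,.15)):
  for t in(0,5,10,13): print("place",x,z,t,[q.round(0).astype(int).tolist() for q in allik(bay(x,.01,z),tilt(t),4,j4=(-20,60))])
ps=np.array([.455,.304,.025])
for t in(0,5,10): print("pick",t,[q.round(0).astype(int).tolist() for q in allik(ps,tilt(t,11),4,j4=(-20,60))])
st();plan(bay(-.11,.01,.25),tilt(0,24),5)
```

```text
-0.125 38 0.122 [[21, 2, -46, -24, -5, -63]]
-0.125 38 0.18 [[24, -6, -53, 2, -5, -92]]
-0.125 30 0.122 [[24, 2, -51, 1, -7, -91]]
-0.09 38 0.122 [[16, 5, -39, -31, -10, -53]]
-0.09 38 0.18 [[20, -1, -43, -13, -11, -74]]
-0.09 30 0.122 [[21, 5, -43, -8, -11, -80]]
-0.05 38 0.122 [[13, 9, -33, -33, -12, -48]]
-0.05 38 0.18 [[16, 3, -35, -19, -15, -65]]
-0.05 30 0.122 [[18, 9, -37, -12, -15, -73]]
-0.01 38 0.122 [[11, 12, -29, -34, -15, -47]]
-0.01 38 0.18 [[13, 7, -30, -22, -17, -60]]
-0.01 30 0.122 [[16, 13, -31, -14, -17, -69]]
0.01 38 0.122 [[10, 14, -26, -34, -15, -46]]
0.01 38 0.18 [[12, 9, -27, -23, -18, -59]]
0.01 30 0.122 [[15, 14, -28, -15, -19, -68]]
place -0.08 0.035 0 [[22, 23, -27, 0, -39, -118]]
place -0.08 0.035 5 [[23, 21, -33, 5, -31, -123]]
place -0.08 0.035 10 [[25, 19, -41, 14, -22, -133]]
place -0.08 0.035 13 [[24, 18, -48, 26, -15, -145]]
place -0.08 0.1 0 [[22, 18, -24, 0, -48, -118]]
place -0.08 0.1 5 [[23, 16, -30, 4, -40, -122]]
place -0.08 0.1 10 [[25, 13, -36, 10, -33, -129]]
place -0.08 0.1 13 [[26, 12, -40, 15, -27, -134]]
place -0.15 0.15 0 [[26, 9, -29, 0, -52, -122]]
place -0.15 0.15 5 [[28, 6, -34, 4, -46, -126]]
place -0.15 0.15 10 [[30, 3, -40, 9, -39, -133]]
place -0.15 0.15 13 [[31, 1, -44, 14, -35, -138]]
pick 0 [[54, 23, -30, 0, -37, -133]]
pick 5 [[57, 21, -37, 7, -29, -142]]
pick 10 [[58, 19, -46, 22, -20, -157]]
t 3.275 tcp [0.5521 0.0262 0.2009] rpy [-179.82   29.51  175.06] F [-0.4  0.9  0.9] w 0.0876286268709145
n= 5 dist 0.052 turn 41.1
[-0.004, -0.002, -0.021, -0.025, 0.096, -0.094]
[-0.001, -0.002, -0.021, -0.025, 0.096, -0.094]
[0.001, -0.002, -0.021, -0.025, 0.096, -0.094]
[0.003, -0.001, -0.021, -0.025, 0.096, -0.094]
[0.005, 0.0, -0.02, -0.025, 0.096, -0.094]
```

Emit:
carry_out([
  [-0.004, -0.002, -0.021, -0.025, 0.096, -0.094],
  [-0.001, -0.002, -0.021, -0.025, 0.096, -0.094],
  [0.001, -0.002, -0.021, -0.025, 0.096, -0.094],
  [0.003, -0.001, -0.021, -0.025, 0.096, -0.094],
  [0.005, 0, -0.02, -0.025, 0.096, -0.094],
], hand=0, squeeze=10)

```text
time_s: 3.9
tcp_pos: [0.5459, 0.003, 0.2498]
eef_rot: [-176.4, 6.3, -163.0]
contact_force: [-19.8, -7.6, -0.3]
gripper_width: 0.0433
gripper_force: 0.0
```

Run:
```python
from h import *
s=st();print(np.round(s["joints"],1))
# edge centre in bay rel. to tcp
for t in(30,36):
    o=tilt(t,24)@np.array([.0095,0,.019]);print(t,"edge off bay",(o@U).round(4),(o@V).round(4),o[2].round(4))
plan(bay(-.110,.010,.140),tilt(30,24),5)
```

```text
t 3.9 tcp [0.5459 0.003  0.2498] rpy [-176.45    6.27 -163.02] F [-19.8  -7.6  -0.3] w 0.04332730684986944
[ 23.8   4.  -22.6   5.1 -57.7 -99.5]
30 edge off bay 0.0011 0.0006 -0.0212
36 edge off bay 0.003 0.0017 -0.021
n= 5 dist 0.112 turn 25.3
[0.007, 0.011, 0.043, -0.019, -0.08, -0.02]
[0.01, 0.011, 0.042, -0.019, -0.08, -0.02]
[0.014, 0.01, 0.042, -0.019, -0.08, -0.02]
[0.017, 0.009, 0.04, -0.019, -0.08, -0.02]
[0.02, 0.009, 0.039, -0.019, -0.08, -0.02]
```

The ~20 N is the gripper's forward corner against the shelf edge. I'll back off toward the robot first.

Emit:
carry_out([
  [0.08, 0.03, 0, 0, 0, 0],
  [0.04, 0, 0, 0, 0, 0],
])

```text
time_s: 4.15
tcp_pos: [0.486, 0.0, 0.2414]
eef_rot: [-176.3, 6.6, -163.1]
contact_force: [0.4, 0.1, 0.6]
gripper_width: 0.0234
gripper_force: 0.0
```

Run:
```python
from h import *
s=st();print(np.round(s["joints"],1))
plan(bay(-.112,.010,.145),tilt(30,24),5)
i=r.camera_info("top");cv2.imwrite("pics/t1.png",cv2.resize(r.capture("top")[140:315,220:420,::-1],None,fx=3,fy=3,interpolation=cv2.INTER_CUBIC))
```

```text
t 4.15 tcp [0.486  0.     0.2414] rpy [-176.3     6.62 -163.11] F [0.4 0.1 0.6] w 0.02343549829722927
[  27.    -2.   -30.3    5.8  -56.  -103.4]
n= 5 dist 0.109 turn 25.0
[-0.016, 0.006, 0.04, -0.02, -0.079, -0.02]
[-0.012, 0.004, 0.042, -0.02, -0.079, -0.02]
[-0.009, 0.003, 0.043, -0.02, -0.079, -0.02]
[-0.006, 0.002, 0.043, -0.02, -0.079, -0.02]
[-0.002, 0.001, 0.044, -0.02, -0.079, -0.02]
```

Emit:
carry_out([
  [-0.016, 0.006, 0.04, -0.02, -0.079, -0.02],
  [-0.012, 0.004, 0.042, -0.02, -0.079, -0.02],
  [-0.009, 0.003, 0.043, -0.02, -0.079, -0.02],
  [-0.006, 0.002, 0.043, -0.02, -0.079, -0.02],
  [-0.002, 0.001, 0.044, -0.02, -0.079, -0.02],
])

```text
time_s: 4.82
tcp_pos: [0.5344, 0.0215, 0.1456]
eef_rot: [180.0, 30.4, -156.0]
contact_force: [0.1, 0.4, -0.9]
gripper_width: 0.0007
gripper_force: 0.0
```

```bash
cat >> h.py <<'E'
def path(pts,Rg,d=4):
    "rows from the present pose through bay points pts (tool kept at its present turn, first row also corrects)"
    s=r.get_state();p=np.array(s["tcp_pos"]);Rc=rot(s["eef_rot"])
    for q in pts:
        q=bay(*q);w=R.from_matrix(Rc.T@Rg).as_rotvec();print(np.r_[np.round(Rc.T@(q-p)/.5,d),np.round(np.degrees(w)/60,3)].tolist());p=q;Rc=Rg
def now():
    s=st();P=np.array(s["tcp_pos"])-M;print("bay tcp",(P@U).round(4),(P@V).round(4),P[2].round(4),"J",np.round(s["joints"],0))
E
python3 - <<'E'
from h import *
now()
# contact at d=-.013 behind axis (-.089): surface z
d=-.015;zs=.057+np.sqrt(.045**2-d**2);print("surf",zs)
path([(-.104-.001,.010,zs+.0212+.003),(-.104-.001,.010,zs+.0212-.001)],tilt(30,24))
E
```

```text
t 4.825 tcp [0.5344 0.0215 0.1456] rpy [ 179.96   30.43 -155.95] F [ 0.1  0.4 -0.9] w 0.0006963110175277027
bay tcp -0.1099 0.0098 0.1456 J [ 23.   1. -46.  -3. -13. -86.]
surf 0.09942640687119286
[0.0148, -0.0046, 0.0424, 0.001, 0.007, 0.001]
[0.004, 0.0, 0.0069, 0.0, 0.0, 0.0]
```

Emit:
carry_out([
  [0.015, -0.005, 0.042, 0.001, 0.007, 0.001],
  [0.002, 0, 0.004, 0, 0, 0],
  [0, 0, 0, 0, 0, 0],
])

```text
time_s: 5.2
tcp_pos: [0.5394, 0.0212, 0.122]
eef_rot: [180.0, 29.8, -156.1]
contact_force: [-0.3, 0.3, 0.7]
gripper_width: 0.0006
gripper_force: 0.0
```

Run:
```python
from h import *
now()
```

```text
t 5.2 tcp [0.5394 0.0212 0.122 ] rpy [ 179.95   29.82 -156.09] F [-0.3  0.3  0.7] w 0.0006242784521554416
bay tcp -0.1049 0.01 0.122 J [ 22.   4. -46.  -4. -10. -84.]
```

Emit:
carry_out([
  [0.001, 0, 0.0017, 0, 0, 0],
  [0.001, 0, 0.0017, 0, 0, 0],
  [0, 0, 0, 0, 0, 0],
])

```text
time_s: 5.58
tcp_pos: [0.5401, 0.0215, 0.1209]
eef_rot: [180.0, 30.0, -156.1]
contact_force: [-0.4, -1.4, 5.3]
gripper_width: 0.0007
gripper_force: 2.4
```

```bash
cat >> h.py <<'E'
def stroke(Rg,d0,adv,n,press=0.,dy=0.,d=4):
    "relative rows: axis advance adv, contact from d0 to d0+adv, n rows"
    f=lambda s:np.array([2*s,dy*s/adv,np.sqrt(.045**2-(d0+s)**2)])
    for k in range(n):
        q=f(adv*(k+1)/n)-f(adv*k/n);q=q[0]*U+q[1]*V+np.array([0,0,q[2]-(press if k==0 else 0)]);print(np.round(Rg.T@q/.5,d).tolist()+[0,0,0])
E
python3 - <<'E'
from h import *
now();stroke(tilt(30,24),-.013,.026,8,.0005)
E
```

```text
t 5.575 tcp [0.5401 0.0215 0.1209] rpy [ 179.97   29.98 -156.07] F [-0.4 -1.4  5.3] w 0.0006762089283148327
bay tcp -0.1043 0.0103 0.1209 J [ 22.   4. -46.  -5. -10. -84.]
[-0.0101, -0.0065, 0.005, 0, 0, 0]
[-0.0103, -0.0065, 0.0046, 0, 0, 0]
[-0.0101, -0.0065, 0.005, 0, 0, 0]
[-0.0099, -0.0065, 0.0054, 0, 0, 0]
[-0.0096, -0.0065, 0.0058, 0, 0, 0]
[-0.0094, -0.0065, 0.0062, 0, 0, 0]
[-0.0092, -0.0065, 0.0067, 0, 0, 0]
[-0.0089, -0.0065, 0.0071, 0, 0, 0]
```

Emit:
carry_out([
  [-0.01, -0.0065, 0.005, 0, 0, 0],
  [-0.0103, -0.0065, 0.0046, 0, 0, 0],
  [-0.0101, -0.0065, 0.005, 0, 0, 0],
  [-0.0099, -0.0065, 0.0054, 0, 0, 0],
])

```text
time_s: 6.08
tcp_pos: [0.5662, 0.0182, 0.1224]
eef_rot: [180.0, 30.0, -156.1]
contact_force: [-0.9, -5.8, 6.4]
gripper_width: 0.0007
gripper_force: 3.4
```

Emit:
carry_out([
  [-0.0096, -0.0065, 0.0058, 0, 0, 0],
  [-0.0094, -0.0065, 0.0062, 0, 0, 0],
  [-0.0092, -0.0065, 0.0067, 0, 0, 0],
  [-0.0089, -0.0065, 0.0071, 0, 0, 0],
  [0, 0, 0, 0, 0, 0],
])

```text
time_s: 6.7
tcp_pos: [0.5931, 0.0152, 0.121]
eef_rot: [-180.0, 30.1, -156.1]
contact_force: [0.5, -4.6, 7.5]
gripper_width: 0.0007
gripper_force: 4.2
```

Run:
```python
from h import *
now()
i=r.camera_info("wrist");cv2.imwrite("pics/w2.png",r.capture("wrist")[:,:,::-1])
cv2.imwrite("pics/t2.png",r.capture("top")[:,:,::-1])
print("line",w2px(i,np.array([bay(0,y,.012) for y in(-.135,0,.135)])).round(0).tolist())
```

```text
t 6.7 tcp [0.5931 0.0152 0.121 ] rpy [-179.95   30.07 -156.07] F [ 0.5 -4.6  7.5] w 0.0006557791865080382
bay tcp -0.0509 0.0097 0.121 J [ 18.   9. -37. -12. -14. -74.]
line [[47.0, 124.0], [264.0, 210.0], [411.0, 269.0]]
```

View pics/w2.png

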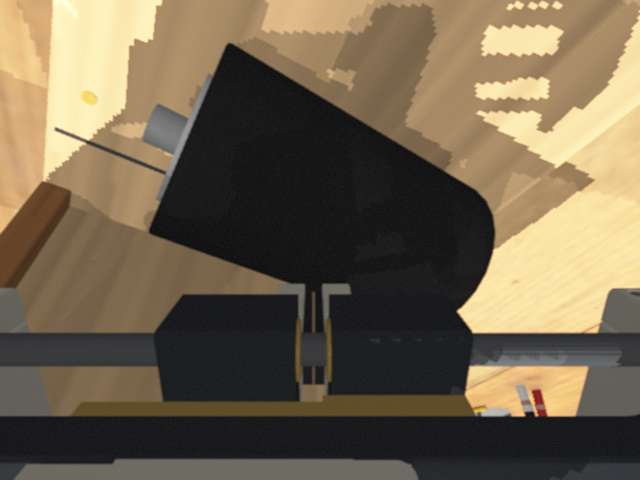

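The wrist view shows the roller advanced: silhouette top edge (228,44)–(470,184), lower edge (150,232)–(290,277), right end at (493,230); the line's left part is at (57,129)–(165,172). I'll fit the roller's pose to that outline.

```bash
cat > fit.py <<'E'
from h import *
from scipy.optimize import least_squares
th=np.linspace(0,2*np.pi,73)
def hull(i,x,y,ang):
    a=np.radians(ang);ax=np.cos(a)*V-np.sin(a)*U;pe=np.cos(a)*U+np.sin(a)*V;c=bay(x,y,.057)
    P=np.array([c+s*.075*ax+.045*(np.cos(t)*pe+np.sin(t)*np.array([0,0,1])) for s in(-1,1) for t in th])
    return cv2.convexHull(w2px(i,P).astype(np.float32))
def fit(i,pts,x0):
    g=lambda q:[cv2.pointPolygonTest(hull(i,q[0]/100,q[1]/100,q[2]),tuple(map(float,p)),True) for p in pts]
    o=least_squares(g,[x0[0]*100,x0[1]*100,x0[2]],loss="soft_l1",diff_step=1e-3);print("roller x,y mm",(o.x[:2]*10).round(1),"yaw",o.x[2].round(2),"res px",np.round(g(o.x),1));return o.x
E
python3 - <<'E'
from fit import *
i=r.camera_info("wrist")
line=px2w(i,[(57,129),(165,172)],.012);print("line in bay x",((line-M)@U).round(4),((line-M)@V).round(4))
pts=[(228,44),(350,114),(440,167),(150,232),(230,258),(285,275),(493,228),(490,258),(473,295),(190,138)]
fit(i,pts,(-.061,.01,-1))
E
```

```text
line in bay x [0.0004 0.0006] [-0.1297 -0.0683]
roller x,y mm [-61.7  13. ] yaw -2.67 res px [ 0.1  0.5 -1.8 -0.4  2.5  5.3  1.9  1.5 -0.1  3.4]
```

Run:
```python
from h import *
now();T=tilt(36,24)
path([(-.053,.008,.135),(-.0785,.002,.132),(-.0785,.002,.1222),(-.0785,.002,.1202)],T)
print();stroke(T,-.0155,.031,10,.0005,dy=-.002)
```

```text
t 6.8 tcp [0.5928 0.0153 0.121 ] rpy [-179.96   30.07 -156.07] F [-0.3 -5.   8.1] w 0.00029170641220719554
bay tcp -0.0512 0.0097 0.121 J [ 18.   9. -37. -12. -14. -74.]
[-0.0099, -0.0012, -0.0266, -0.001, -0.099, -0.001]
[0.0441, 0.0151, -0.0246, 0.0, 0.0, 0.0]
[0.0115, 0.0, 0.0159, 0.0, 0.0, 0.0]
[0.0024, 0.0, 0.0032, 0.0, 0.0, 0.0]

[-0.0091, -0.0065, 0.0054, 0, 0, 0]
[-0.0094, -0.0065, 0.0049, 0, 0, 0]
[-0.0092, -0.0065, 0.0053, 0, 0, 0]
[-0.0089, -0.0065, 0.0057, 0, 0, 0]
[-0.0087, -0.0065, 0.006, 0, 0, 0]
[-0.0084, -0.0065, 0.0064, 0, 0, 0]
[-0.0081, -0.0065, 0.0067, 0, 0, 0]
[-0.0079, -0.0065, 0.0071, 0, 0, 0]
[-0.0076, -0.0065, 0.0074, 0, 0, 0]
[-0.0073, -0.0065, 0.0078, 0, 0, 0]
```

Emit:
carry_out([
  [-0.0099, -0.0012, -0.0266, -0.001, -0.099, -0.001],
  [0.0441, 0.015, -0.0246, 0, 0, 0],
  [0.0115, 0, 0.0159, 0, 0, 0],
  [0.0024, 0, 0.0032, 0, 0, 0],
  [0, 0, 0, 0, 0, 0],
])

```text
time_s: 7.42
tcp_pos: [0.5648, 0.0104, 0.1201]
eef_rot: [-180.0, 36.0, -156.0]
contact_force: [-1.8, -4.5, 8.0]
gripper_width: 0.0003
gripper_force: 3.7
```

Emit:
carry_out([
  [-0.0095, -0.0065, 0.0048, 0, 0, 0],
  [-0.0094, -0.0065, 0.0049, 0, 0, 0],
  [-0.0092, -0.0065, 0.0053, 0, 0, 0],
  [-0.0089, -0.0065, 0.0057, 0, 0, 0],
  [-0.0087, -0.0065, 0.006, 0, 0, 0],
])

```text
time_s: 8.05
tcp_pos: [0.5952, 0.0063, 0.1222]
eef_rot: [-180.0, 35.9, -156.0]
contact_force: [-0.8, -2.7, 4.9]
gripper_width: 0.0005
gripper_force: 2.4
```

Emit:
carry_out([
  [-0.0084, -0.0065, 0.0064, 0, 0, 0],
  [-0.0081, -0.0065, 0.0067, 0, 0, 0],
  [-0.0079, -0.0065, 0.0071, 0, 0, 0],
  [-0.0076, -0.0065, 0.0074, 0, 0, 0],
  [-0.0073, -0.0065, 0.0078, 0, 0, 0],
])

```text
time_s: 8.68
tcp_pos: [0.6268, 0.0021, 0.1202]
eef_rot: [-179.9, 36.0, -156.0]
contact_force: [0.1, -2.9, 8.6]
gripper_width: 0.0003
gripper_force: 4.1
```

Run:
```python
from fit import *
now()
i=r.camera_info("wrist");im=r.capture("wrist");cv2.imwrite("pics/w3.png",im[:,:,::-1])
# automatic outline: dark mask, above gripper rows
m=(im.max(2)<60).astype(np.uint8);m[285:]=0
n,l,s,_=cv2.connectedComponentsWithStats(m);k=1+s[1:,4].argmax();m=(l==k).astype(np.uint8)
m=cv2.morphologyEx(m,cv2.MORPH_OPEN,np.ones((5,5)))
c=max(cv2.findContours(m,0,2)[0],key=cv2.contourArea)[:,0];c=c[(c[:,1]<275)&(c[:,1]>3)&(c[:,0]>3)&(c[:,0]<636)][::6]
print(len(c),s[k]);fit(i,c,(-.031,.01,-2))
```

```text
t 8.675 tcp [0.6268 0.0021 0.1202] rpy [-179.91   36.03 -155.96] F [ 0.1 -2.9  8.6] w 0.0003372027131370735
bay tcp -0.016 0.0002 0.1202 J [ 11.  12. -30. -29. -15. -51.]
75 [  166    39   345   246 52386]
roller x,y mm [-26.3  16.6] yaw -2.26 res px [-10.4 -10.   -9.8  -9.5  -3.9  -0.4   1.6   2.5   3.3   4.1   4.3   4.5
   4.6   4.6   4.2   3.7   3.1   2.2   1.2   0.1  -3.9  -8.4  -7.8   0.7
   1.7   1.8   1.6   1.7   1.7   1.8   1.6   1.7   1.8   1.9   2.    8.4
   8.2   8.    4.5   4.    2.9   1.   -0.2  -0.    0.1  -0.1  -0.7  -0.2
  -0.4  -0.3  -0.2  -0.1  -0.3  -0.2  -0.    0.1  -0.1   0.   -0.2  -0.1
   0.    0.2  -0.1   0.1   0.2   0.3   0.5   0.2   0.4   0.5   0.3   0.4
   0.5   0.6  -0.5]
```

View pics/w3.png

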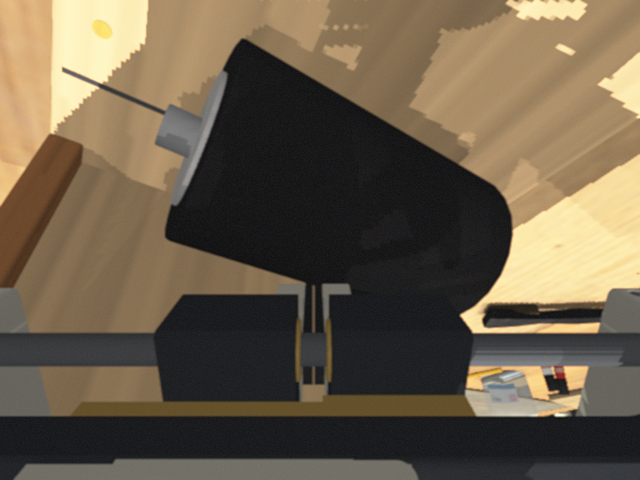

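The roller's outline: top edge (244,40)–(495,187), right end (511,230), lower edge (166,237)–(300,281); grey end cap at left.

Run:
```python
from fit import *
i=r.camera_info("wrist")
line=px2w(i,[(65,69),(160,110)],.012);print("line x",((line-M)@U).round(4))
q=fit(i,[(244,40),(300,73),(350,103),(450,161),(495,187),(511,230),(505,262),(488,290),(166,237),(240,262),(300,280)],(-.031,.01,-2))
h=hull(i,q[0]/100,q[1]/100,q[2])[:,0];print(h[::8].round(0).tolist())
```

```text
line x [0.0012 0.0016]
roller x,y mm [-25.8  11. ] yaw -1.92 res px [ 0.2  0.4  1.1  0.7 -0.5 -0.1 -0.3  0.6  3.2  0.9  1.3]
[[511.0, 230.0], [491.0, 288.0], [446.0, 319.0], [161.0, 237.0], [168.0, 206.0], [185.0, 156.0], [206.0, 102.0], [227.0, 56.0], [240.0, 37.0], [510.0, 216.0]]
```

Run:
```python
from h import *
now();T=tilt(36,24)
path([(-.018,.000,.134),(-.045,-.004,.132),(-.045,-.004,.1226),(-.045,-.004,.1206)],T)
print();stroke(T,-.014,.027,10,.0,dy=-.002)
```

```text
t 8.725 tcp [0.6276 0.0021 0.1202] rpy [-179.89   36.04 -155.94] F [ 1.3 -3.9  7.6] w 0.0002917730471095691
bay tcp -0.0152 0.0002 0.1202 J [ 11.  12. -30. -29. -15. -51.]
[-0.0122, 0.0024, -0.0252, -0.001, 0.001, 0.001]
[0.0434, 0.0201, -0.0266, 0.0, 0.0, 0.0]
[0.0111, 0.0, 0.0152, 0.0, 0.0, 0.0]
[0.0024, 0.0, 0.0032, 0.0, 0.0, 0.0]

[-0.0083, -0.0057, 0.0041, 0, 0, 0]
[-0.0081, -0.0057, 0.0044, 0, 0, 0]
[-0.0079, -0.0057, 0.0047, 0, 0, 0]
[-0.0077, -0.0057, 0.0049, 0, 0, 0]
[-0.0075, -0.0057, 0.0052, 0, 0, 0]
[-0.0073, -0.0057, 0.0055, 0, 0, 0]
[-0.0072, -0.0057, 0.0057, 0, 0, 0]
[-0.007, -0.0057, 0.006, 0, 0, 0]
[-0.0068, -0.0057, 0.0063, 0, 0, 0]
[-0.0066, -0.0057, 0.0066, 0, 0, 0]
```

Emit:
carry_out([
  [-0.0122, 0.0024, -0.0252, 0, 0, 0],
  [0.0434, 0.02, -0.0266, 0, 0, 0],
  [0.0111, 0, 0.0152, 0, 0, 0],
  [0.0024, 0, 0.0032, 0, 0, 0],
  [0, 0, 0, 0, 0, 0],
])

```text
time_s: 9.35
tcp_pos: [0.597, 0.0011, 0.1211]
eef_rot: [-179.9, 36.1, -155.9]
contact_force: [-1.3, -3.0, 8.6]
gripper_width: 0.0005
gripper_force: 5.3
```

Emit:
carry_out([
  [-0.0083, -0.0057, 0.0041, 0, 0, 0],
  [-0.0081, -0.0057, 0.0044, 0, 0, 0],
  [-0.0079, -0.0057, 0.0047, 0, 0, 0],
  [-0.0077, -0.0057, 0.0049, 0, 0, 0],
  [-0.0075, -0.0057, 0.0052, 0, 0, 0],
])

```text
time_s: 9.98
tcp_pos: [0.6226, -0.0025, 0.122]
eef_rot: [-180.0, 35.9, -156.0]
contact_force: [0.3, -1.7, 5.5]
gripper_width: 0.0002
gripper_force: 2.4
```

Emit:
carry_out([
  [-0.0073, -0.0057, 0.0055, 0, 0, 0],
  [-0.0072, -0.0057, 0.0057, 0, 0, 0],
  [-0.007, -0.0057, 0.006, 0, 0, 0],
  [-0.0068, -0.0057, 0.0063, 0, 0, 0],
  [-0.0066, -0.0057, 0.0066, 0, 0, 0],
])

```text
time_s: 10.6
tcp_pos: [0.6495, -0.0061, 0.12]
eef_rot: [-180.0, 35.9, -156.0]
contact_force: [0.5, -2.4, 6.0]
gripper_width: 0.0004
gripper_force: 3.1
```

Run:
```python
from h import *
now();T=tilt(36,24)
path([(.006,-.003,.133),(-.03,.000,.140),(-.085,.003,.150),(-.14,.005,.165)],T)
```

```text
t 10.6 tcp [ 0.6495 -0.0061  0.12  ] rpy [-179.98   35.94 -155.99] F [ 0.5 -2.4  6. ] w 0.0004304685273278376
bay tcp 0.0074 -0.0057 0.12 J [  9.  14. -26. -30. -17. -49.]
[-0.0154, 0.006, -0.0209, -0.0, -0.001, 0.0]
[0.0398, 0.0412, -0.0462, 0.0, 0.0, 0.0]
[0.0629, 0.0602, -0.0704, 0.0, 0.0, 0.0]
[0.0578, 0.0585, -0.0791, 0.0, 0.0, 0.0]
```

Emit:
carry_out([
  [-0.0154, 0.006, -0.0209, 0, 0, 0],
  [0, 0, 0, 0, 0, 0],
  [0.04, 0.041, -0.046, 0, 0, 0],
  [0.063, 0.06, -0.07, 0, 0, 0],
  [0.03, 0.03, -0.04, 0, 0, 0],
])

```text
time_s: 11.22
tcp_pos: [0.5265, 0.0159, 0.1551]
eef_rot: [179.8, 35.7, -156.1]
contact_force: [1.5, -0.4, 1.0]
gripper_width: 0.0004
gripper_force: 0.0
```

Run:
```python
from h import *
now();i=r.camera_info("wrist");cv2.imwrite("pics/w4.png",r.capture("wrist")[:,:,::-1])
import json;json.dump({k:np.array(v).tolist() for k,v in i.items()},open("w4.json","w"))
cv2.imwrite("pics/t4.png",r.capture("top")[:,:,::-1])
plan(np.array([.46,.13,.26]),tilt(0,30),5)
```

```text
t 11.225 tcp [0.5265 0.0159 0.1551] rpy [ 179.85   35.68 -156.09] F [ 1.5 -0.4  1. ] w 0.00040018686816725555
bay tcp -0.1172 0.0034 0.1551 J [ 22.  -2. -47.  -9.  -9. -79.]
n= 5 dist 0.168 turn 36.1
[-0.02, 0.052, -0.037, -0.006, 0.119, -0.019]
[-0.017, 0.052, -0.039, -0.006, 0.119, -0.019]
[-0.013, 0.052, -0.04, -0.006, 0.119, -0.019]
[-0.009, 0.052, -0.042, -0.006, 0.119, -0.019]
[-0.005, 0.052, -0.042, -0.006, 0.119, -0.019]
```

View pics/w4.png

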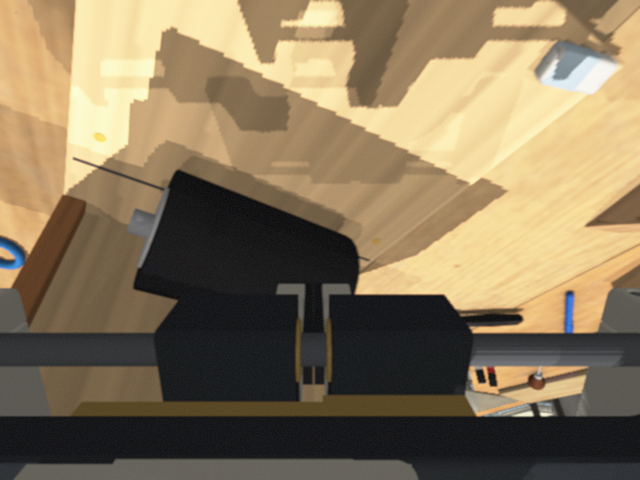

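The line shows at (73,158)–(165,187) and again at (368,260), with the roller standing over it; outline top edge (180,171)–(352,236), right end (358,258), lower-left (134,287).

Run:
```python
from fit import *
import json;i={k:np.array(v) for k,v in json.load(open("w4.json")).items()}
line=px2w(i,[(73,158),(165,187),(365,259)],.012);print("line x",((line-M)@U).round(4),"y",((line-M)@V).round(4))
fit(i,[(180,171),(220,186),(260,201),(310,219),(345,233),(358,258),(358,285),(134,287),(155,293),(178,299)],(-.001,.01,-2))
im=cv2.imread("pics/w4.png");cv2.imwrite("pics/c4.png",cv2.resize(im[140:310,60:400],None,fx=2.3,fy=2.3,interpolation=cv2.INTER_CUBIC))
```

```text
line x [ 0.001  -0.0018  0.0032] y [-0.1305 -0.0653  0.1363]
roller x,y mm [-6.4 11.5] yaw -0.83 res px [ 0.3  0.2  0.2 -0.6  0.1  2.2 -0.2  0.5  1.2  0.6]
```

View pics/c4.png

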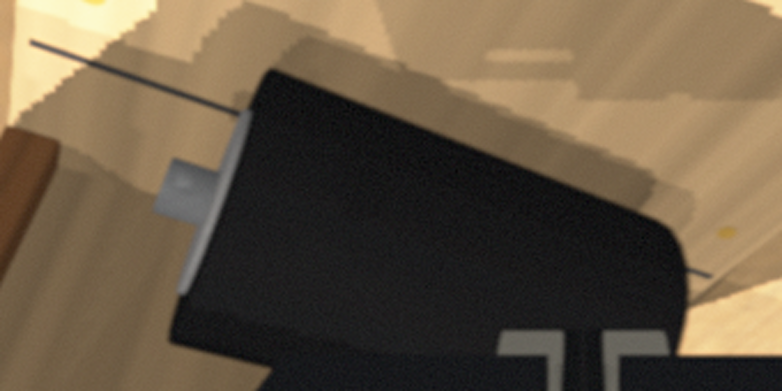

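Run:
```python
from fit import *
import json;i={k:np.array(v) for k,v in json.load(open("w4.json")).items()}
line=px2w(i,[(73.9,158.3),(163.5,189.1),(367.8,259.6)],.012);print("line x",((line-M)@U).round(4))
fit(i,[(177.4,170.4),(260,202.2),(344.8,234.8),(357.8,257.4),(357.4,279),(134.8,287.8),(175.2,298.7)],(-.001,.01,-1))
now();T=tilt(36,24)
path([(-.065,.002,.145),(-.018,.000,.134),(-.018,.000,.125),(-.018,.000,.1221),(-.018,0,.1221)],T)
print();stroke(T,-.009,.005,3,.0)
```

```text
line x [0.001  0.0013 0.0027]
roller x,y mm [-5.2 10.7] yaw -1.9 res px [ 0.8  0.4 -0.2  0.3 -0.2  1.6  0.5]
t 11.325 tcp [0.525  0.0157 0.155 ] rpy [ 179.87   35.66 -155.99] F [0.4 0.4 0.3] w 0.00039391931319628695
bay tcp -0.1187 0.003 0.155 J [ 22.  -2. -47.  -9.  -9. -79.]
[-0.063, -0.0557, 0.0698, 0.002, -0.006, 0.0]
[-0.0513, -0.0505, 0.0645, 0.0, 0.0, 0.0]
[0.0106, 0.0, 0.0146, 0.0, 0.0, 0.0]
[0.0034, 0.0, 0.0047, 0.0, 0.0, 0.0]
[0.0, 0.0, 0.0, 0.0, 0.0, 0.0]

[-0.005, -0.0033, 0.0029, 0, 0, 0]
[-0.005, -0.0033, 0.003, 0, 0, 0]
[-0.0049, -0.0033, 0.0031, 0, 0, 0]
```

Emit:
carry_out([
  [-0.063, -0.056, 0.07, 0, -0.006, 0],
  [-0.0513, -0.0505, 0.0645, 0, 0, 0],
  [0.0106, 0, 0.0146, 0, 0, 0],
  [0.0034, 0, 0.0047, 0, 0, 0],
  [0, 0, 0, 0, 0, 0],
])

```text
time_s: 11.95
tcp_pos: [0.6223, 0.0025, 0.1238]
eef_rot: [180.0, 36.0, -156.1]
contact_force: [1.0, -0.4, 0.2]
gripper_width: 0.0003
gripper_force: 0.0
```

Emit:
carry_out([
  [0.0018, 0, 0.0024, 0, 0, 0],
  [0.0012, 0, 0.0016, 0, 0, 0],
  [0, 0, 0, 0, 0, 0],
])

```text
time_s: 12.32
tcp_pos: [0.6231, 0.0027, 0.1223]
eef_rot: [180.0, 36.1, -156.0]
contact_force: [-0.4, -0.1, -0.3]
gripper_width: 0.0004
gripper_force: 0.0
```

Emit:
carry_out([
  [0.0012, 0, 0.0016, 0, 0, 0],
  [0.0006, 0, 0.0008, 0, 0, 0],
  [0, 0, 0, 0, 0, 0],
])

```text
time_s: 12.7
tcp_pos: [0.6242, 0.0025, 0.1214]
eef_rot: [-180.0, 36.2, -156.0]
contact_force: [-0.1, 0.5, 5.9]
gripper_width: 0.0007
gripper_force: 2.5
```

Contact at 5.9 N. Rolling 6 mm of axis travel (12 mm of tool travel).

Emit:
carry_out([
  [-0.005, -0.0033, 0.003, 0, 0, 0],
  [-0.005, -0.0033, 0.003, 0, 0, 0],
  [-0.0049, -0.0033, 0.0031, 0, 0, 0],
  [-0.004, -0.0026, 0.003, 0, 0, 0],
  [0, 0, 0, 0, 0, 0],
])

```text
time_s: 13.32
tcp_pos: [0.6372, 0.001, 0.122]
eef_rot: [-179.9, 36.2, -156.0]
contact_force: [-0.8, -1.3, 5.8]
gripper_width: 0.0002
gripper_force: 3.0
```

Run:
```python
from h import *
now();T=tilt(36,24)
path([(-.005,.001,.134),(-.05,.000,.142),(-.10,.003,.152)],T)
```

```text
t 13.325 tcp [0.6372 0.001  0.122 ] rpy [-179.92   36.16 -156.03] F [-0.8 -1.3  5.8] w 0.0001717117494012294
bay tcp -0.0056 0.0001 0.122 J [ 11.  12. -28. -29. -16. -51.]
[-0.0156, 0.001, -0.0182, -0.002, 0.003, -0.0]
[0.0545, 0.0433, -0.0593, 0.0, 0.0, 0.0]
[0.0559, 0.0552, -0.0653, 0.0, 0.0, 0.0]
```

Emit:
carry_out([
  [-0.0156, 0.001, -0.0182, 0, 0, 0],
  [0, 0, 0, 0, 0, 0],
  [0.0545, 0.043, -0.059, 0, 0, 0],
  [0.056, 0.055, -0.065, 0, 0, 0],
], hand=0.75)

```text
time_s: 13.82
tcp_pos: [0.5419, 0.0137, 0.1497]
eef_rot: [179.9, 36.0, -156.2]
contact_force: [-0.5, 1.0, 1.6]
gripper_width: 0.0347
gripper_force: 0.0
```

Run:
```python
from h import *
now();plan(np.array([.43,.15,.27]),tilt(5,11),5)
import json
i=r.camera_info("wrist");cv2.imwrite("pics/w5.png",r.capture("wrist")[:,:,::-1]);json.dump({k:np.array(v).tolist() for k,v in i.items()},open("w5.json","w"))
im=cv2.imread("pics/w5.png");cv2.imwrite("pics/c5.png",cv2.resize(im[100:310,40:400],None,fx=2.2,fy=2.2,interpolation=cv2.INTER_CUBIC))
```

```text
t 13.825 tcp [0.5419 0.0137 0.1497] rpy [ 179.91   35.95 -156.21] F [-0.5  1.   1.6] w 0.034736018966601195
bay tcp -0.1016 0.0028 0.1497 J [ 20.   1. -44. -15. -10. -72.]
n= 5 dist 0.213 turn 33.4
[-0.013, 0.068, -0.05, 0.015, 0.103, 0.04]
[-0.005, 0.068, -0.052, 0.015, 0.103, 0.04]
[0.004, 0.067, -0.053, 0.015, 0.103, 0.04]
[0.013, 0.066, -0.053, 0.015, 0.103, 0.04]
[0.021, 0.064, -0.053, 0.015, 0.103, 0.04]
```

View pics/c5.png

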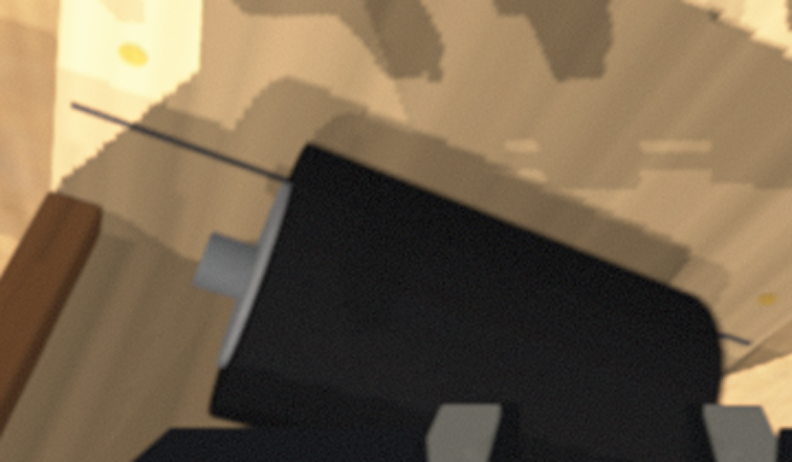

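The line shows at (72,104)–(285,180) and (748,343) in the crop; the roller's top edge runs (310,145)–(690,291) and its lower-left corner is (211,410).

Run:
```python
from fit import *
import json;i={k:np.array(v) for k,v in json.load(open("w5.json")).items()}
f=lambda a:np.array(a)/2.2+[40,100]
line=px2w(i,f([(72,104),(285,180),(748,343)]),.012);print("line x",((line-M)@U).round(4))
fit(i,f([(310,145),(400,180),(500,218),(600,256),(690,291),(720,350),(721,390),(211,410),(250,419)]),(0,.01,-1))
```

```text
line x [-0.0001  0.0008  0.0022]
roller x,y mm [ 0.  11.7] yaw -1.81 res px [ 0.6  0.4 -0.1 -0.7 -0.8  1.5  0.4  1.   3.4]
```

Emit:
carry_out([
  [-0.013, 0.068, -0.05, 0.015, 0.103, 0.04],
  [-0.005, 0.068, -0.052, 0.015, 0.103, 0.04],
  [0.004, 0.067, -0.053, 0.015, 0.103, 0.04],
  [0.013, 0.066, -0.053, 0.015, 0.103, 0.04],
  [0.021, 0.064, -0.053, 0.015, 0.103, 0.04],
])

```text
time_s: 14.5
tcp_pos: [0.4336, 0.1253, 0.2513]
eef_rot: [178.8, 8.5, -166.6]
contact_force: [0.5, -0.1, -1.0]
gripper_width: 0.0655
gripper_force: 0.0
```

Run:
```python
from h import *
now();plan(np.array([.40,.30,.22]),tilt(0,11),4)
```

```text
t 14.5 tcp [0.4336 0.1253 0.2513] rpy [ 178.81    8.52 -166.64] F [ 0.5 -0.1 -1. ] w 0.06548350713441886
bay tcp -0.221 0.1025 0.2513 J [  44.   -7.  -33.    4.  -56. -123.]
n= 4 dist 0.181 turn 8.9
[-0.001, 0.089, 0.018, 0.006, 0.035, 0.01]
[-0.001, 0.089, 0.017, 0.006, 0.035, 0.01]
[-0.001, 0.089, 0.017, 0.006, 0.035, 0.01]
[-0.001, 0.089, 0.016, 0.006, 0.035, 0.01]
```

Run:
```python
from h import *
plan(np.array([.46,.30,.20]),tilt(0,11),4)
```

```text
n= 4 dist 0.184 turn 8.9
[-0.029, 0.081, 0.032, 0.006, 0.035, 0.01]
[-0.029, 0.082, 0.03, 0.006, 0.035, 0.01]
[-0.029, 0.082, 0.029, 0.006, 0.035, 0.01]
[-0.03, 0.083, 0.027, 0.006, 0.035, 0.01]
```

Emit:
carry_out([
  [-0.029, 0.081, 0.032, 0.006, 0.035, 0.01],
  [-0.029, 0.082, 0.03, 0.006, 0.035, 0.01],
  [-0.029, 0.082, 0.029, 0.006, 0.035, 0.01],
  [-0.03, 0.083, 0.027, 0.006, 0.035, 0.01],
  [0, 0, 0, 0, 0, 0],
])

```text
time_s: 15.12
tcp_pos: [0.4619, 0.3015, 0.1967]
eef_rot: [-179.8, 0.1, -168.9]
contact_force: [-0.9, -0.2, -1.3]
gripper_width: 0.0657
gripper_force: 0.0
```

Run:
```python
from h import *
import json
now();i=r.camera_info("wrist");im=r.capture("wrist")[:,:,::-1];cv2.imwrite("pics/w6.png",im);json.dump({k:np.array(v).tolist() for k,v in i.items()},open("w6.json","w"))
q=w2px(i,np.array([[.4478,.3216,.0335],[.4543,.2841,.0335],[.5281,.3399,.002],[.5357,.3011,.002]]));print(q.round(0).tolist())
```

```text
t 15.125 tcp [0.4619 0.3015 0.1967] rpy [-1.7980e+02  7.0000e-02 -1.6885e+02] F [-0.9 -0.2 -1.3] w 0.06565766708349863
bay tcp -0.2113 0.2807 0.1967 J [  54.   11.  -19.    0.  -60. -133.]
[[339.0, 209.0], [293.0, 208.0], [337.0, 283.0], [297.0, 283.0]]
```

View pics/w6.png

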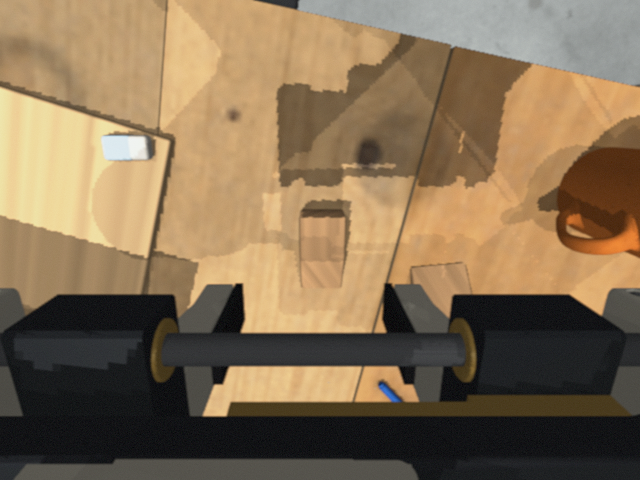

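The chock's heel face is the dark band at rows 203–216 (cols 302–347), with the toe at (303,287)–(343,288).

Run:
```python
from h import *
import json;i={k:np.array(v) for k,v in json.load(open("w6.json")).items()}
g=lambda p,z:px2w(i,p,z)
a=g([(302,216),(347,216)],.0335);b=g([(303,287),(343,288)],.002);c=g([(304,203),(345,203)],0)
for n,p in(("heeltop",a),("toe",b),("heelbot",c)):print(n,p.round(4).tolist(),p.mean(0).round(4),np.linalg.norm(p[0]-p[1]).round(4))
h=(a.mean(0)+c.mean(0))/2;d=(b.mean(0)-h)[:2];print("len",np.linalg.norm(d),"yaw",np.degrees(np.arctan2(d[1],d[0])))
im=cv2.imread("pics/w6.png")[190:300,270:380];cv2.imwrite("pics/c6.png",cv2.resize(im,None,fx=5,fy=5,interpolation=cv2.INTER_CUBIC))
```

```text
heeltop [[0.4596, 0.2924, 0.0335], [0.4522, 0.3298, 0.0335]] [0.4559 0.3111 0.0335] 0.0381
toe [[0.5389, 0.3073, 0.002], [0.5322, 0.3465, 0.002]] [0.5356 0.3269 0.002 ] 0.0398
heelbot [[0.4555, 0.2924, 0.0], [0.4481, 0.3299, 0.0]] [0.4518 0.3111 0.    ] 0.0381
len 0.08326689572324955 yaw 10.939574330830228
```

View pics/c6.png

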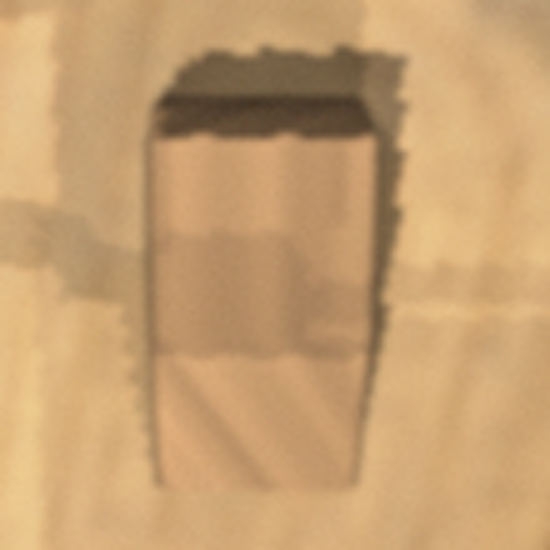

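```bash
cat >> h.py <<'E'
CH=None
E
python3 - <<'E'
from h import *
import json;i={k:np.array(v) for k,v in json.load(open("w6.json")).items()}
g=lambda p,z:px2w(i,p,z).mean(0)
a=g([(300,216.8),(345.6,216.8)],.0335);c=g([(303.6,209.2),(341.6,209.2)],0);b=g([(301.6,287.4),(340.8,287.4)],.001)
h=(a+c)/2;d=(b-h)[:2];yaw=np.arctan2(d[1],d[0]);print(a.round(4),c.round(4),b.round(4),"len",np.linalg.norm(d).round(4),"yaw",np.degrees(yaw))
o=(h+b)/2;u=np.array([np.cos(yaw),np.sin(yaw),0]);gp=o-.024*u;print("origin",o.round(4),"grip",gp.round(4))
T=tilt(8,np.degrees(yaw));gp[2]=.11;plan(gp,T,3)
gp2=gp.copy();gp2[2]=.024;v=(T.T@(gp2-gp)/.5);print("down",v.round(4))
E
```

```text
[0.4568 0.3098 0.0335] [0.4579 0.3106 0.    ] [0.5363 0.3252 0.001 ] len 0.0803 yaw 10.78799978409904
origin [0.4968 0.3177 0.0089] grip [0.4733 0.3132 0.0089]
n= 3 dist 0.089 turn 7.9
[-0.009, 0.007, 0.058, -0.001, -0.044, 0.002]
[-0.006, 0.007, 0.059, -0.001, -0.044, 0.002]
[-0.004, 0.007, 0.059, -0.001, -0.044, 0.002]
down [0.0239 0.     0.1703]
```

Emit:
carry_out([
  [-0.009, 0.007, 0.058, 0, -0.044, 0.002],
  [-0.006, 0.007, 0.059, 0, -0.044, 0.002],
  [-0.004, 0.007, 0.059, 0, -0.044, 0.002],
  [0.004, 0, 0.03, 0, 0, 0],
  [0, 0, 0, 0, 0, 0],
])

```text
time_s: 15.8
tcp_pos: [0.4733, 0.3106, 0.0964]
eef_rot: [-179.9, 8.1, -169.3]
contact_force: [0.0, -0.3, 0.6]
gripper_width: 0.0658
gripper_force: 0.0
```

Run:
```python
from h import *
now();plan(np.array([.4733,.3132,.0245]),tilt(8,10.8),3,4)
```

```text
t 15.8 tcp [0.4733 0.3106 0.0964] rpy [-179.86    8.14 -169.31] F [ 0.  -0.3  0.6] w 0.06576318371355379
bay tcp -0.2009 0.2909 0.0964 J [  57.   15.  -34.   10.  -36. -144.]
n= 3 dist 0.072 turn 0.2
[0.0065, 0.0018, 0.0475, -0.0009, 0.0008, -0.0006]
[0.0064, 0.0018, 0.0475, -0.0009, 0.0008, -0.0006]
[0.0064, 0.0017, 0.0475, -0.0009, 0.0008, -0.0006]
```

Emit:
carry_out([
  [0.0065, 0.0018, 0.0475, 0, 0, 0],
  [0.0065, 0.0018, 0.0475, 0, 0, 0],
  [0.0065, 0.0018, 0.0475, 0, 0, 0],
  [0, 0, 0, 0, 0, 0],
])

```text
time_s: 16.3
tcp_pos: [0.474, 0.3138, 0.0249]
eef_rot: [-179.9, 8.2, -169.3]
contact_force: [-0.2, -0.6, -0.6]
gripper_width: 0.0656
gripper_force: 0.0
```

Emit:
carry_out([
  [0, 0, 0, 0, 0, 0],
  [0, 0, 0, 0, 0, 0],
  [0, 0, 0, 0, 0, 0],
  [0, 0, 0, 0, 0, 0],
  [0, 0, 0, 0, 0, 0],
], hand=0.3, squeeze=20)

```text
time_s: 16.92
tcp_pos: [0.4744, 0.315, 0.0261]
eef_rot: [-180.0, 8.3, -169.3]
contact_force: [-2.1, -2.7, 7.5]
gripper_width: 0.0397
gripper_force: 19.9
```

Run:
```python
from h import *
now();s=r.get_state()
p=np.array(s["tcp_pos"]);p[2]=.15;plan(p,rot(s["eef_rot"]),3)
```

```text
t 16.925 tcp [0.4744 0.315  0.0261] rpy [-179.97    8.29 -169.32] F [-2.1 -2.7  7.5] w 0.03972938439395985
bay tcp -0.2003 0.2954 0.0261 J [  57.   21.  -39.   14.  -25. -149.]
n= 3 dist 0.124 turn 0.0
[-0.012, -0.0, -0.082, 0.0, 0.0, 0.0]
[-0.012, -0.0, -0.082, 0.0, 0.0, 0.0]
[-0.012, -0.0, -0.082, 0.0, 0.0, 0.0]
```

Emit:
carry_out([
  [-0.012, 0, -0.082, 0, 0, 0],
  [-0.012, 0, -0.082, 0, 0, 0],
  [-0.012, 0, -0.082, 0, 0, 0],
  [0, 0, 0, 0, 0, 0],
])

```text
time_s: 17.42
tcp_pos: [0.4756, 0.317, 0.1535]
eef_rot: [179.8, 8.6, -169.3]
contact_force: [0.0, -0.1, -1.6]
gripper_width: 0.0402
gripper_force: 19.8
```

Run:
```python
from h import *
now();plan(bay(-.135,.011,.14),tilt(8.3,-7),8)
```

```text
t 17.425 tcp [0.4756 0.317  0.1535] rpy [ 179.75    8.55 -169.32] F [ 0.  -0.1 -1.6] w 0.040197244492156156
bay tcp -0.1993 0.2975 0.1535 J [  57.   11.  -30.    9.  -44. -142.]
n= 8 dist 0.294 turn 17.7
[0.006, -0.073, 0.002, 0.006, 0.0, 0.036]
[0.003, -0.073, 0.003, 0.006, 0.0, 0.036]
[0.0, -0.073, 0.003, 0.006, 0.0, 0.036]
[-0.003, -0.073, 0.004, 0.006, 0.0, 0.036]
[-0.006, -0.073, 0.004, 0.006, 0.0, 0.036]
[-0.008, -0.073, 0.005, 0.006, 0.0, 0.036]
[-0.011, -0.072, 0.005, 0.006, 0.0, 0.036]
[-0.014, -0.072, 0.005, 0.006, 0.0, 0.036]
```

Emit:
carry_out([
  [0.006, -0.073, 0.002, 0.006, 0, 0.036],
  [0.003, -0.073, 0.003, 0.006, 0, 0.036],
  [0, -0.073, 0.003, 0.006, 0, 0.036],
  [-0.003, -0.073, 0.004, 0.006, 0, 0.036],
])

```text
time_s: 17.92
tcp_pos: [0.4905, 0.1684, 0.1427]
eef_rot: [-179.7, 8.2, -178.1]
contact_force: [0.5, 0.1, -1.0]
gripper_width: 0.04
gripper_force: 19.8
```

Emit:
carry_out([
  [-0.006, -0.073, 0.004, 0.006, 0, 0.036],
  [-0.008, -0.073, 0.005, 0.006, 0, 0.036],
  [-0.011, -0.072, 0.005, 0.006, 0, 0.036],
  [-0.014, -0.072, 0.005, 0.006, 0, 0.036],
  [0, 0, 0, 0, 0, 0],
])

```text
time_s: 18.55
tcp_pos: [0.5074, 0.0222, 0.1367]
eef_rot: [-179.5, 8.2, 173.0]
contact_force: [0.2, 0.6, -0.8]
gripper_width: 0.0397
gripper_force: 19.8
```

Run:
```python
from h import *
now();path([(-.135,.011,.11),(-.135,.011,.075),(-.135,.011,.052),(-.135,.011,.052)],tilt(8.3,-7))
```

```text
t 18.55 tcp [0.5074 0.0222 0.1367] rpy [-179.55    8.22  173.03] F [ 0.2  0.6 -0.8] w 0.039659984500186624
bay tcp -0.1368 0.0076 0.1367 J [  28.    6.  -38.    8.  -40. -131.]
[0.0041, 0.0073, 0.0532, -0.007, -0.001, 0.001]
[0.0101, 0.0, 0.0693, 0.0, 0.0, 0.0]
[0.0066, 0.0, 0.0455, 0.0, 0.0, 0.0]
[0.0, 0.0, 0.0, 0.0, 0.0, 0.0]
```

Emit:
carry_out([
  [0.0041, 0.0073, 0.0532, -0.007, 0, 0.001],
  [0.0101, 0, 0.0693, 0, 0, 0],
  [0.0066, 0, 0.0455, 0, 0, 0],
  [0, 0, 0, 0, 0, 0],
])

```text
time_s: 19.05
tcp_pos: [0.509, 0.0271, 0.0511]
eef_rot: [-179.9, 8.1, 173.2]
contact_force: [-0.6, -0.6, -0.6]
gripper_width: 0.0401
gripper_force: 19.8
```

Run:
```python
from h import *
now();path([(-.135,.011,.0405),(-.105,.011,.0392),(-.090,.011,.0388)],tilt(8.3,-7))
```

```text
t 19.05 tcp [0.509  0.0271 0.0511] rpy [-179.87    8.1   173.21] F [-0.6 -0.6 -0.6] w 0.04009717095317823
bay tcp -0.1358 0.0127 0.0511 J [  28.   14.  -44.   11.  -25. -135.]
[0.0014, -0.0033, 0.0213, -0.002, -0.003, 0.003]
[-0.059, 0.001, 0.0112, 0.0, 0.0, 0.0]
[-0.0296, 0.0005, 0.0051, 0.0, 0.0, 0.0]
```

Emit:
carry_out([
  [0.0014, -0.0033, 0.0213, -0.002, -0.003, 0.003],
  [-0.03, 0, 0.0056, 0, 0, 0],
  [-0.03, 0, 0.0056, 0, 0, 0],
  [-0.028, 0, 0.005, 0, 0, 0],
  [0, 0, 0, 0, 0, 0],
])

```text
time_s: 19.68
tcp_pos: [0.5572, 0.0203, 0.0411]
eef_rot: [179.8, 8.5, 172.9]
contact_force: [-0.6, 0.2, -1.8]
gripper_width: 0.04
gripper_force: 19.8
```

Run:
```python
from h import *
now();path([(-.0825,.011,.0386),(-.0825,.011,.0376)],tilt(8.3,-7))
i=r.camera_info("wrist");cv2.imwrite("pics/w7.png",r.capture("wrist")[:,:,::-1])
```

```text
t 19.675 tcp [0.5572 0.0203 0.0411] rpy [179.81   8.55 172.93] F [-0.6  0.2 -1.8] w 0.03995595745288638
bay tcp -0.0871 0.011 0.0411 J [  25.   18.  -39.   10.  -25. -131.]
[-0.0084, 0.0002, 0.0063, 0.003, 0.004, -0.001]
[0.0003, 0.0, 0.002, 0.0, 0.0, 0.0]
```

Emit:
carry_out([
  [0.0007, 0, 0.005, 0, 0, 0],
  [-0.0085, 0, 0.0012, 0, 0, 0],
  [0.0001, 0, 0.0015, 0, 0, 0],
  [0, 0, 0, 0, 0, 0],
])

```text
time_s: 20.23
tcp_pos: [0.5603, 0.0199, 0.0382]
eef_rot: [179.8, 8.6, 173.0]
contact_force: [-1.3, -0.1, 4.9]
gripper_width: 0.0399
gripper_force: 19.8
```

Run:
```python
from h import *
now()
```

```text
t 20.225 tcp [0.5603 0.0199 0.0382] rpy [179.82   8.55 173.  ] F [-1.3 -0.1  4.9] w 0.039928412591770775
bay tcp -0.084 0.0109 0.0382 J [  25.   19.  -39.   10.  -25. -131.]
```

Emit:
carry_out([
  [-0.0035, 0, -0.0005, 0, 0, 0],
  [0, 0, 0, 0, 0, 0],
])

```text
time_s: 20.48
tcp_pos: [0.5616, 0.0195, 0.0382]
eef_rot: [179.8, 8.5, 173.0]
contact_force: [-1.7, -0.6, 3.8]
gripper_width: 0.0402
gripper_force: 19.8
```

Released next, then backed up for a look.

Emit:
carry_out([
  [0, 0, 0, 0, 0, 0],
  [0, 0, 0, 0, 0, 0],
  [0, 0, 0, 0, 0, 0],
  [0, 0, 0, 0, 0, 0],
], hand=0.75)

```text
time_s: 20.98
tcp_pos: [0.5616, 0.0196, 0.0381]
eef_rot: [179.8, 8.5, 173.0]
contact_force: [-0.2, -0.5, 0.2]
gripper_width: 0.065
gripper_force: 0.0
```

Run:
```python
from h import *
now();path([(-.088,.011,.075),(-.11,.011,.12),(-.14,.011,.16),(-.15,.011,.20)],tilt(8.3,-7))
```

```text
t 20.975 tcp [0.5616 0.0196 0.0381] rpy [179.84   8.5  172.98] F [-0.2 -0.5  0.2] w 0.06504840617609788
bay tcp -0.0826 0.0107 0.0381 J [  25.   19.  -39.   10.  -25. -130.]
[-0.0003, 0.0006, -0.0745, 0.003, 0.003, -0.0]
[0.0305, -0.0008, -0.0954, 0.0, 0.0, 0.0]
[0.0478, -0.001, -0.0878, 0.0, 0.0, 0.0]
[0.0082, -0.0003, -0.082, 0.0, 0.0, 0.0]
```

Emit:
carry_out([
  [0, 0, -0.0745, 0, 0, 0],
  [0.0305, 0, -0.0954, 0, 0, 0],
  [0.0478, 0, -0.0878, 0, 0, 0],
  [0.0082, 0, -0.082, 0, 0, 0],
])

```text
time_s: 21.48
tcp_pos: [0.4925, 0.0272, 0.201]
eef_rot: [179.8, 8.5, 173.0]
contact_force: [1.3, 0.5, 0.5]
gripper_width: 0.0656
gripper_force: 0.0
```

Run:
```python
from h import *
now();plan(bay(-.15,.011,.23),tilt(18,-7),3)
```

```text
t 21.475 tcp [0.4925 0.0272 0.201 ] rpy [179.82   8.49 172.99] F [1.3 0.5 0.5] w 0.06564559137942244
bay tcp -0.1521 0.011 0.201 J [  30.    0.  -34.    7.  -49. -131.]
n= 3 dist 0.029 turn 9.5
[-0.004, 0.0, -0.019, 0.001, -0.053, -0.0]
[-0.005, 0.0, -0.019, 0.001, -0.053, -0.0]
[-0.006, 0.0, -0.018, 0.001, -0.053, -0.0]
```

I've gone past the ten-picture limit (11 viewed), so I'll do the final check numerically, with no more viewing.

Emit:
carry_out([
  [-0.004, 0, -0.019, 0, -0.053, 0],
  [-0.005, 0, -0.019, 0, -0.053, 0],
  [-0.006, 0, -0.018, 0, -0.053, 0],
  [0, 0, 0, 0, 0, 0],
])

```text
time_s: 21.98
tcp_pos: [0.4951, 0.0269, 0.2291]
eef_rot: [179.8, 18.1, 173.0]
contact_force: [-0.7, -0.0, -0.7]
gripper_width: 0.0657
gripper_force: 0.0
```

Run:
```python
from fit import *
now();i=r.camera_info("wrist");im=r.capture("wrist");cv2.imwrite("pics/w8.png",im[:,:,::-1])
h=hull(i,0,.0117,-1.8);print("pred hull",h.min((0,1)) if 0 else (h[:,0].min(0).round(0),h[:,0].max(0).round(0)))
m=(im.max(2)<70).astype(np.uint8)
roi=np.zeros_like(m);hh=h[:,0]-h[:,0].mean(0);cv2.fillConvexPoly(roi,(hh*1.25+h[:,0].mean(0)).astype(int),1);roi[285:]=0
m=cv2.morphologyEx(m*roi,cv2.MORPH_OPEN,np.ones((5,5)))
c=max(cv2.findContours(m,0,cv2.CHAIN_APPROX_NONE)[0],key=cv2.contourArea)[:,0]
print("dark bbox",c.min(0),c.max(0))
y0,y1=c[:,1].min(),c[:,1].max();print(c[::25].tolist())
c=c[(c[:,1]<280)];fit(i,c[::8],(0,.0117,-1.8))
ch=[bay(-.0601,.0107,.012)+a*U+b*V for a,b in((-.04,-.02),(-.04,.02),(.04,-.02),(.04,.02))];print("chock pred px",w2px(i,np.array(ch)).round(0).tolist())
```

```text
t 21.975 tcp [0.4951 0.0269 0.2291] rpy [179.8   18.08 173.  ] F [-0.7 -0.  -0.7] w 0.06573944044468646
bay tcp -0.1496 0.011 0.2291 J [  34.   -7.  -43.   18.  -41. -143.]
pred hull (array([233., 248.], dtype=float32), array([396., 337.], dtype=float32))
dark bbox [235 250] [392 284]
[[244, 250], [236, 274], [250, 284], [275, 284], [300, 284], [325, 284], [350, 284], [375, 284], [391, 276], [383, 252], [358, 251], [333, 251], [308, 250], [283, 251], [258, 250]]
roller x,y mm [ 2.6 10.4] yaw -1.8 res px [-0.2  1.6  1.7  2.   0.9  0.8  1.1  1.   0.5 -0.4 -0.3 -0.2 -0.2 -0.1
 -0.  -0.9 -0.9 -0.8 -0.7  0.4  0.4  0.5  0.6 -0.3 -0.3]
chock pred px [[291.0, 186.0], [331.0, 186.0], [295.0, 251.0], [330.0, 250.0]]
```

Run:
```python
from fit import *
i=r.camera_info("wrist");g=cv2.GaussianBlur(cv2.imread("pics/w8.png",0),(3,3),0).astype(float)
pts=[]
for c in list(range(250,285,5))+list(range(345,380,5)):
    col=g[225:275,c];h=(col[:12].mean()+col[-8:].mean())/2;k=np.argmax(col<h);pts.append((c,225+k-(h-col[k])/(col[k-1]-col[k])))
for q in(258,264,270,276):
    for a,b,s in((225,265,1),(400,365,-1)):
        row=g[q,a:b:s];h=(row[:5].mean()+row[-5:].mean())/2;k=np.argmax(row<h);pts.append((a+s*k,q))
print(np.round(pts,1).tolist());fit(i,pts,(0,.0117,-1.8))
for c in(303,312,321):
    p=g[165:262,c];print(c,p[::2].astype(int).tolist())
for z,x in((.012,-.04),(.0455,-.04),(.0455,-.005),(.014,.04)): print("chock row for local x",x,w2px(i,bay(-.0601+x,.0107,z)).round(1))
print("row/mm at heel top",w2px(i,bay(-.0951,.0107,.0455))-w2px(i,bay(-.1001,.0107,.0455)))
```

```text
[[250.0, 248.4], [255.0, 248.3], [260.0, 248.2], [265.0, 248.8], [270.0, 249.0], [275.0, 249.0], [280.0, 249.0], [345.0, 249.7], [350.0, 249.8], [355.0, 249.8], [360.0, 249.8], [365.0, 249.8], [370.0, 249.7], [375.0, 249.7], [238.0, 258.0], [388.0, 258.0], [237.0, 264.0], [390.0, 264.0], [236.0, 270.0], [391.0, 270.0], [235.0, 276.0], [392.0, 276.0]]
roller x,y mm [ 0.6 10.9] yaw -2.0 res px [-0.3 -0.4 -0.6 -0.   0.1  0.1 -0.  -0.1 -0.1 -0.1 -0.2 -0.2 -0.4 -0.5
  1.4  2.   1.7  1.7  1.7  1.8  1.5  1.6]
303 [104, 105, 105, 105, 105, 105, 108, 132, 143, 141, 126, 82, 76, 80, 82, 84, 90, 101, 108, 110, 109, 109, 109, 116, 123, 124, 123, 123, 121, 121, 121, 120, 120, 118, 118, 117, 119, 117, 111, 103, 82, 74, 67, 29, 15, 16, 16, 16, 19]
312 [101, 101, 100, 106, 122, 129, 129, 131, 135, 136, 124, 78, 66, 73, 83, 89, 85, 79, 81, 104, 111, 110, 117, 125, 126, 125, 125, 124, 124, 123, 122, 121, 119, 119, 117, 115, 112, 109, 109, 108, 89, 74, 62, 28, 13, 15, 16, 16, 18]
321 [94, 94, 94, 94, 96, 112, 126, 127, 128, 128, 118, 80, 72, 77, 80, 87, 95, 102, 102, 101, 103, 102, 101, 102, 111, 115, 114, 113, 113, 111, 111, 109, 109, 107, 106, 105, 106, 109, 111, 105, 83, 71, 65, 32, 16, 15, 18, 17, 19]
chock row for local x -0.04 [[310.9 186. ]]
chock row for local x -0.04 [[310.9 203.2]]
chock row for local x -0.005 [[311.6 234.7]]
chock row for local x 0.04 [[312.4 251.6]]
row/mm at heel top [[0.10868187 4.72359822]]
```

```bash
python3 -c "
from plant import r
print(r.close_job())"
```

```text
the job is handed in; nothing more can be done
None
```

The job is handed in; no verdict came back. My last fit put the roller 0.6 mm past the line, 11 mm from its middle and 2° off square, with the chock set square about 4 mm short of touching (61 mm centre to centre, limit 65); the gripper bumped the shelf at about 21 N on the way (limit 40), and I viewed 11 pictures, one over the limit.

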